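# Recharge the drying canister of the bonding bench

## Robot

A 7-joint arm with a two-finger parallel gripper is mounted at the origin on the work surface. World frame = base frame: x ahead of the robot, y to its left, z up, the work surface at z = 0. Lengths are in m, angles in rad, forces in N, time in s.
With the tool pointing down it reaches from about 0.425 to 0.925 m from the base axis. Payload 6.8 kg.
Tool frame: the origin (TCP) lies between the finger pads; the fingertips stand r.tcp_to_tips ahead of it and the grasp point (between the pads) is the TCP (r.tcp_to_tips is the distance from the TCP to the fingertips, in m); z points along the fingers, y is the line along which they close (so a half turn about z gives the same grasp; the last joint's range is limited). The gripper opens to 85 mm and grips with 20 to 120 N. Pads are 22 mm wide; open, the fingers measure 114 mm over their backs; the gripper's body (76 mm by 85 mm) begins 54 mm behind the grasp point. The pads swing forward as they close: fully open they stand 13 mm farther back than shut.
Start: joints at [1.193, 0.477, 0.022, 1.555, -0.011, 1.109, -0.083], TCP at [0.18, -0.651, 0.25] pointing down, gripper open.
Joint ranges: [-2.96, 2.96], [-0.34, 2.1], [-1.41, 1.46], [0.24, 2.44], [-1.37, 4.51], [0.17, 1.92], [-2.96, 2.96]. Speed limits (rad/s): [2.39, 2.39, 3.14, 3.14, 3.14, 3.14, 3.14].

## Interface

Orientations are given as a rotation vector (axis times angle).
In Python, from bench import r gives the robot as it stands.
- The arm moves only by the tool servo_tool, never from a script. Its argument "commands" is a list of rows, each a list of 2 entries, a list of its own where there are three numbers: the shift along the tool's x, y, z normalised to -1 to 1, where 1 is 250 mm, then the turn, a rotation vector about the tool's x, y, z normalised to -1 to 1, where 1 is 90 degrees. In form: [[[dx, dy, dz], [ax, ay, az]], ...]. A call has 1 to 20 rows; each row is the pose to reach, as a shift and turn from the pose commanded when the call began, along the tool's axes at that moment; what a row does not reach only later rows make up. A row lasts 1/10 s, in which the tool goes at most 50 mm and 8.59 degrees, less where a joint would pass 70% of its speed; a pose out of reach is approached as far as the arm can. A call with a number of a shift or a turn outside -1 to 1 is refused whole. A call with a gripper value outside its range is refused whole. "claw" is the closure, from 0 (fully open) to 1 (shut), set as the call begins (left out, the last holds). The fingers move at their own pace and stop on an object; "squeeze" is the grip in N (left out, the last holds). Time passes only in rows, so rows that repeat a pose let the fingers close. It gives the time, the measured TCP pose, the force, the opening and the grip force at its end, in the units of the state.
- r.get_obs(): the state, without advancing time (a new reading comes with each control period).
- r.grab_frame(name): name is "side" or "top"; returns (picture, depth): 400x640x3 uint8, red, green, blue; 400x640 float32, m along the optical axis (not along the pixel's ray), 0 where there is no reading.
- r.camera_model(name): a dict with "fx", "fy", "cx", "cy" (pixels), "k1" (the pictures are not rectified: a ray, as slopes to the right and down, at radius r is drawn at 1 + k1 r^2 times it, then the intrinsics apply), "extrinsics" (4x4, takes a point from camera to world coordinates). Camera axes: x right, y down, z forward; pixel columns grow to the right and rows downward; lengths in m; the calibration is good to about 2 mm. A picture is of the moment at which its call begins. camera_model takes no time and is no camera call.
- r.hand_in(): hands the job in; it is judged then, once.
Trained networks look in the newest picture that a camera, given by its name, has taken for a name from the list of things; names that differ only in an ending like _2 or _b are one class to them, and where a whole thing is asked for, a point or a joint stands for the part that bears it (a point fixed in the world has none). Each returns a list of dicts, best first, with "confidence" (0 to 1); they miss things now and then, are a little off and sometimes report something else, mostly with a low value. They report only what shows in the picture. A call takes as long as a camera call.
- r.boxes_of(camera, target): "uv" ([column, row] in pixels, amid what is visible of it).
- r.mark_of(camera, target): "uv" ([column, row] in pixels: a listed point, or the origin of a listed thing).
The state is a dict: "clock": time; "joints": joint angles; "qvel": joint speeds; "tau": joint torques, N m; "tcp_pos": TCP position; "orientation": TCP orientation; "contact_force": force on the tool from outside, world axes, zero at the start; "moment": the same for the moment, N m; "grip_width": finger opening in m; "gripper_force": force on a finger pad.
Only numpy, scipy, OpenCV 4.12 (cv2) and the standard library are available. Lean on these libraries where they do the work, as an engineer would, in place of code of your own. Each camera call takes 0.05 s, during which the arm holds its last target. There are 200 camera calls.

## Task

Use the scoop to move every drying lump from the long tray into the canister (never touch the lumps with the fingers), and put the empty scoop back upright on its rubber mat. Only when all the lumps are in, set the lid on the canister and press it down until it has pushed the stiff rubber collar fully down and sits flush on the rim; last, take the humidity probe from its stand and push it fully home into the sensor well beside the canister. Leave the other things on the bench alone.

Things in the scene. Friction and masses are not known exactly. Their poses are not given: they have to be found in the camera images.
- tray: fixed open dark grey metal tray, 292 long (local x) x 96 wide, sides 50 high. Origin: centre of the underside. Floor top 3 above it, flat for x -110 to +110, 88 wide between 4 thick side walls; beyond that the ends slope outward and up at 50 degrees to 41, then stand upright to 65. At the start the lumps lie towards the -x end (nearer the robot); the last 62 mm of floor at +x are free
- lump0: pale glazed ceramic drying lump, roundish knobbly, about 27 across, 14 g; origin at its centre. 6 to 10 lumps are present, all start in the tray; absent ones read None. They slide on metal at about 12 degrees of slope
- lump1: pale glazed ceramic drying lump, roundish knobbly, about 27 across, 14 g; origin at its centre. 6 to 10 lumps are present, all start in the tray; absent ones read None. They slide on metal at about 12 degrees of slope
- lump2: pale glazed ceramic drying lump, roundish knobbly, about 27 across, 14 g; origin at its centre. 6 to 10 lumps are present, all start in the tray; absent ones read None. They slide on metal at about 12 degrees of slope
- lump3: pale glazed ceramic drying lump, roundish knobbly, about 27 across, 14 g; origin at its centre. 6 to 10 lumps are present, all start in the tray; absent ones read None. They slide on metal at about 12 degrees of slope
- lump4: pale glazed ceramic drying lump, roundish knobbly, about 27 across, 14 g; origin at its centre. 6 to 10 lumps are present, all start in the tray; absent ones read None. They slide on metal at about 12 degrees of slope
- lump5: pale glazed ceramic drying lump, roundish knobbly, about 27 across, 14 g; origin at its centre. 6 to 10 lumps are present, all start in the tray; absent ones read None. They slide on metal at about 12 degrees of slope
- lump6: pale glazed ceramic drying lump, roundish knobbly, about 27 across, 14 g; origin at its centre. 6 to 10 lumps are present, all start in the tray; absent ones read None. They slide on metal at about 12 degrees of slope
- lump7: pale glazed ceramic drying lump, roundish knobbly, about 27 across, 14 g; origin at its centre. 6 to 10 lumps are present, all start in the tray; absent ones read None. They slide on metal at about 12 degrees of slope
- lump8: pale glazed ceramic drying lump, roundish knobbly, about 27 across, 14 g; origin at its centre. 6 to 10 lumps are present, all start in the tray; absent ones read None. They slide on metal at about 12 degrees of slope
- lump9: pale glazed ceramic drying lump, roundish knobbly, about 27 across, 14 g; origin at its centre. 6 to 10 lumps are present, all start in the tray; absent ones read None. They slide on metal at about 12 degrees of slope
- scoop: loose steel scoop, 0.22 kg. Pan 60 long (local x -30 to +30) x 80 wide, floor 1.5 thick, mouth at +x; side walls 30 high, 3 thick, end 8 short of the lip; back wall 40 high. Origin: centre of the pan's underside, z up. A post on the back wall carries a rubber grip bar over the pan: 66 long (x -41 to +25), 20 wide (y), z 62 to 86, to be pinched across y. The pan holds about 4 lumps
- mat: fixed black rubber mat, 150 (local x) x 120 x 3, the scoop's place; origin at the centre of its underside
- station: fixed drying station. Origin: on the canister's axis, at bench height. Aluminium canister: outer radius 58, inner radius 53, inner floor 9 and rim 95 above the origin. Base plate 8 thick. The sensor well stands at local -x
- collar (a joint): slide of the black rubber collar around the canister's mouth (outer radius 64, inner 59): 0 = up, its top 12 mm above the rim; 0.012 = fully down, its top level with the rim. Stays where it is pushed; about 10 N to push; it begins up or up to 2 mm down
- lid: loose round grey lid, 0.16 kg. Origin: centre of the underside of its plug. Plug radius 49 (bevelled) from z 0 to 14, flange radius 64 from 14 to 20, knob radius 14 from 20 to 50. Lies on the bench plug down at the start. Fully home its flange underside is on the rim, so its origin is 81 above the station's origin; resting on the raised collar it is up to 12 higher
- stand: fixed black block 60 x 60 x 40 with a hole 35 deep that holds the probe upright; origin at the centre of its underside
- probe: loose humidity probe, 50 g, upright: steel pin diameter 10, 50 long, under a black round handle diameter 22 from z 50 to 105. Origin: tip of the pin, z up along it
- probe_tip (a point): tip of the pin (the probe's origin)
- well (a point): centre of the mouth of the sensor well: a grey block 50 x 50, its top 70 above the bench, 135 from the canister's axis, with a hole of diameter 12.5, 54 deep. Fully home the shoulder of the probe's handle rests on the block, the tip 50 below this point
- supply: grey control box 100 x 130 x 55, not part of the job
- pot: dark red lidded pot, diameter 68, 68 high, not part of the job
- driver: screwdriver lying on the bench, not part of the job

How it is judged:
On the way, in this order (a step that is already met when the one before it is completed fails the run):
1. every lump that is present is inside the canister (horizontal distance between each of lump0, lump1, lump2, lump3, lump4, lump5, lump6, lump7, lump8, lump9 and station below 0.054 m and z of each of lump0, lump1, lump2, lump3, lump4, lump5, lump6, lump7, lump8, lump9 in the frame of station below 0.09 m), for 0.3 s.
2. the lid is on the canister, pressed down until the collar is fully down and the lid flush on the rim (all of step 1 and horizontal distance between lid and station below 0.009 m and z of lid in the frame of station below 0.0845 m and angle between lid's own z axis and vertical below 0.06 rad and value of joint collar above 0.0095 m), for 0.2 s.
3. the probe is fully home in the sensor well (z of probe_tip in the frame of well below -0.046 m and horizontal distance between probe_tip and well below 0.006 m and angle between probe's own z axis and vertical below 0.15 rad), for 0.2 s.
At the end, for the whole second after the job is handed in: All present lumps inside the canister; lid within 9 mm of centre, level to 0.06 rad, within 3.5 mm of home, collar down 9.5 mm or more; probe tip 46 mm or more deep in the well, upright to 0.15 rad; scoop upright on its mat within 50 mm of its centre; all released, at rest (all of step 2 and all of step 3 and horizontal distance between scoop and mat below 0.05 m and height (world z) of scoop below 0.01 m and angle between scoop's own z axis and vertical below 0.15 rad and linear speed of each of scoop, lid, probe below 0.02 m/s); the robot touches nothing.
It fails at once if a finger touches a lump (contact force between the fingers and lump0 above 0.3 N or contact force between the fingers and lump1 above 0.3 N or contact force between the fingers and lump2 above 0.3 N or contact force between the fingers and lump3 above 0.3 N or contact force between the fingers and lump4 above 0.3 N or contact force between the fingers and lump5 above 0.3 N or contact force between the fingers and lump6 above 0.3 N or contact force between the fingers and lump7 above 0.3 N or contact force between the fingers and lump8 above 0.3 N or contact force between the fingers and lump9 above 0.3 N).
It fails at once if another thing on the bench is moved by more than 30 mm (distance of any of supply, pot, driver from where it was at the start of the episode above 0.03 m).
Of lump0, lump1, lump2, lump3, lump4, lump5, lump6, lump7, lump8, lump9 only 6 to 10 are there at a start; the rules pass over those that are not, and their reading is None.
At some moment in a run one of lid, lump2, lump5 may be knocked a few centimetres aside while the robot is not near it.
It also fails if it takes over 210 s, if anything falls off the work surface, if the arm or the gripper's body presses on something with over 40 N, if the wrist force passes 120 N, or if a joint passes its speed limit or range.

## Working session

There is one attempt and no reset: what is moved stays moved. The work goes in short steps, Python scripts to look and compute and a tool call to move; the robot and the scene stay as the last step left them, time stands still between calls to the robot, and variables do not carry over. Pictures are saved under pics/ and viewed, at most 14 in all, crops included, and the job is handed in when it is done.

Besides the shell and the picture viewer there is one more tool, called after ">>>" as name(argument=value, ...) on one line, values as JSON. servo_tool: Moves the arm, as the interface text tells. Scaled input: -1 to 1 covers 250 mm each way for a shift and 90 degrees each way for a turn. Its arguments: {"type":"object","properties":{"commands":{"type":"array"},"claw":{"type":"number"},"squeeze":{"type":"number"}},"required":["commands"]}

```bash
ls; mkdir -p pics; cat > h.py <<'E'
import numpy as np, cv2
from bench import r
from scipy.spatial.transform import Rotation as R
def cam(n):
    m=r.camera_model(n); return m,np.array(m['extrinsics'])
def ray(n,uv):
    m,E=cam(n); K=np.array([[m['fx'],0,m['cx']],[0,m['fy'],m['cy']],[0,0,1.]])
    p=cv2.undistortPoints(np.array([[uv]],float),K,np.array([m['k1'],0,0,0,0.]))[0,0]
    return E[:3,3],E[:3,:3]@np.array([p[0],p[1],1.])
def onz(n,uv,z):
    o,d=ray(n,uv); return o+d*(z-o[2])/d[2]
def tri(a,ua,b,ub):
    o1,d1=ray(a,ua);o2,d2=ray(b,ub)
    A=np.stack([d1,-d2],1); s=np.linalg.lstsq(A,o2-o1,rcond=None)[0]
    p,q=o1+s[0]*d1,o2+s[1]*d2
    return (p+q)/2,np.linalg.norm(p-q)
def cloud(n,D):
    m,E=cam(n); v,u=np.mgrid[:400,:640]
    K=np.array([[m['fx'],0,m['cx']],[0,m['fy'],m['cy']],[0,0,1.]])
    p=cv2.undistortPoints(np.stack([u.ravel(),v.ravel()],1).astype(float)[:,None],K,np.array([m['k1'],0,0,0,0.]))[:,0]
    P=np.c_[p,np.ones(len(p))]*D.reshape(-1,1)
    return (P@E[:3,:3].T+E[:3,3]).reshape(400,640,3)
def shot(n,f=None):
    I,D=r.grab_frame(n)
    if f: cv2.imwrite(f,I[...,::-1])
    return I,D
E
python3 - <<'E'
from h import *
np.set_printoptions(precision=4,suppress=True)
o=r.get_obs(); print(o, r.tcp_to_tips)
C={}
for n in('top','side'):
    I,D=shot(n,f'pics/{n}0.png'); C[n]=cloud(n,D); print(n,cam(n)[0]['fx'],cam(n)[1]); np.save(f'{n}0.npy',C[n])
for t in ['tray','scoop','mat','station','lid','stand','probe','probe_tip','well','supply','pot','driver','lump0']:
    M={n:r.mark_of(n,t)for n in('top','side')}
    for n in M:
        print(t,n,[(np.round(x['uv'],1),round(x['confidence'],2),C[n][int(min(399,x['uv'][1])),int(min(639,x['uv'][0]))]) for x in M[n][:1 if t!='lump0' else 12]])
    if M['top'] and M['side'] and t!='lump0': print('   tri',*tri('top',M['top'][0]['uv'],'side',M['side'][0]['uv']))
E
```

```text
pics
{'clock': 0.0, 'joints': array([ 1.1929,  0.4778,  0.0223,  1.5565, -0.0115,  1.1093, -0.0831]), 'qvel': array([ 0.0004, -0.0018,  0.    ,  0.0011, -0.0011,  0.0001, -0.0009]), 'tau': array([ -0.    , -59.6441,   1.6073, -28.1196,   0.0124,   0.0094,
        -0.    ]), 'tcp_pos': array([ 0.1797, -0.65  ,  0.2493]), 'orientation': array([-3.1113, -0.4223,  0.0006]), 'contact_force': array([ 0.2169, -0.851 ,  0.3615]), 'moment': array([-0.0057, -0.0346, -0.0587]), 'gripper_force': 0.0, 'grip_width': 0.08558515880986116} 0.019
top 483.01977590501394 [[-0.0242 -0.9951  0.0964  0.4789]
 [-0.9997  0.024  -0.0034  0.042 ]
 [ 0.0011 -0.0964 -0.9953  1.4035]
 [ 0.      0.      0.      1.    ]]
side 433.4421366299904 [[-0.9762 -0.1316  0.1722  0.4075]
 [-0.2166  0.6238 -0.751   0.8059]
 [-0.0086 -0.7704 -0.6375  0.7227]
 [ 0.      0.      0.      1.    ]]
tray top [(array([213.9, 251.6]), 0.92, array([0.4733, 0.3614, 0.0038]))]
tray side [(array([345.2, 352.2]), 0.65, array([0.4649, 0.38  , 0.0041]))]
   tri [ 0.469   0.3645 -0.0229] 0.004750750727455084
scoop top [(array([279.4, 225.2]),
[... 2777 characters left out ...]
, 265.4]), 0.37, array([0.4331, 0.3345, 0.0216]))]
lump0 side [(array([325.1, 344.4]), 0.66, array([0.5018, 0.3838, 0.0252])), (array([361.5, 302.5]), 0.65, array([0.4522, 0.2771, 0.0261])), (array([342.1, 323.6]), 0.6, array([0.4796, 0.3346, 0.0282])), (array([351.6, 346.8]), 0.6, array([0.4551, 0.3759, 0.0216])), (array([372. , 322.1]), 0.55, array([0.4245, 0.3208, 0.0281])), (array([352.3, 315.8]), 0.52, array([0.4644, 0.3114, 0.0263])), (array([363.6, 336.2]), 0.52, array([0.4366, 0.3539, 0.027 ])), (array([334.6, 334.6]), 0.52, array([0.4901, 0.3589, 0.0242])), (array([380.8, 315.1]), 0.48, array([0.4116, 0.3001, 0.0258])), (array([343.7, 361.1]), 0.45, array([0.4635, 0.4101, 0.0238]))]
```

View pics/top0.png

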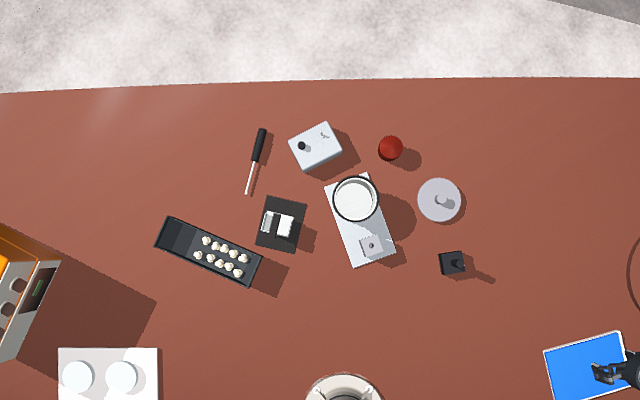

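View pics/side0.png

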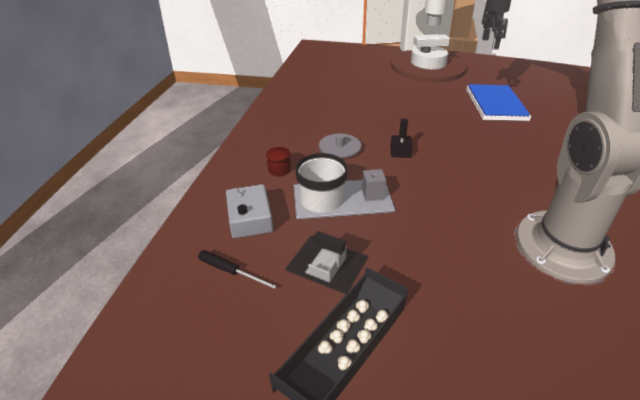

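The top view shows the tray with 10 lumps in two rows (about 195–250, 235–275), the scoop on its mat (282,225), the canister (355,198), the well (371,245), the lid (440,200) and the probe in its stand (452,262). The side view agrees with this. Next I'll fit poses from the clouds.

```bash
python3 - <<'E'
from h import *
np.set_printoptions(precision=4,suppress=True)
T=np.load('top0.npy');S=np.load('side0.npy')
def sel(C,c,rad,z0,z1):
    P=C.reshape(-1,3); P=P[np.isfinite(P).all(1)]
    return P[(np.hypot(P[:,0]-c[0],P[:,1]-c[1])<rad)&(P[:,2]>z0)&(P[:,2]<z1)]
def rect(P,name):
    if len(P)<5: print(name,len(P));return
    (c,s,a)=cv2.minAreaRect((P[:,:2]*1000).astype(np.float32)); print(name,len(P),'c',np.array(c),'size',np.array(s),'ang',round(a,1),'zmed',np.median(P[:,2]),'max',P[:,2].max(),'mean',P[:,:2].mean(0))
for n,C in(('top',T),('side',S)):
    print(n,'bench z',np.median(sel(C,(.45,.05),.05,-.05,.05)[:,2]))
    rect(sel(C,(.47,.37),.2,.042,.08),'tray rim')
    rect(sel(C,(.545,.16),.08,.075,.11),'bar')
    rect(sel(C,(.545,.16),.08,.02,.055),'pan walls')
    rect(sel(C,(.60,-.047),.075,.085,.13),'collar')
    rect(sel(C,(.477,-.10),.06,.062,.08),'well top')
    rect(sel(C,(.60,-.30),.09,.012,.03),'lid flange')
    rect(sel(C,(.60,-.30),.05,.04,.07),'knob')
    rect(sel(C,(.42,-.32),.06,.033,.05),'stand top')
    rect(sel(C,(.42,-.32),.06,.07,.14),'probe')
    rect(sel(C,(.6,-.07),.16,.005,.012),'base plate')
# mat by darkness
I=cv2.imread('pics/top0.png'); g=I.max(2)
for nm,(u0,u1,v0,v1) in {'mat':(250,312,190,258),'tray':(150,268,210,292)}.items():
    m=np.zeros_like(g); m[v0:v1,u0:u1]=(g[v0:v1,u0:u1]<75)
    k,l,st,_=cv2.connectedComponentsWithStats(m); i=1+st[1:,4].argmax()
    v,u=np.where(l==i); P=np.array([onz('top',(a,b),.003 if nm=='mat' else .05) for a,b in zip(u,v)]); rect(P,nm+' mask')
c=I[180:300,150:320]; cv2.imwrite('pics/c0.png',cv2.resize(c,None,fx=4.6,fy=4.6,interpolation=cv2.INTER_CUBIC))
E
```

```text
top bench z 0.0003646033174187213
tray rim 563 c [501.7873 346.4922] size [308.2057 167.8799] ang 65.8 zmed 0.0507225413833694 max 0.0741997689111431 mean [0.4777 0.3787]
bar 194 c [541.6382 175.2158] size [20.9091 65.904 ] ang 74.6 zmed 0.08937957246539252 max 0.09668509413055193 mean [0.5419 0.1747]
pan walls 75 c [542.7832 174.9646] size [81.6031 54.2923] ang 76.4 zmed 0.033280556278445506 max 0.05040097174007663 mean [0.5382 0.1763]
collar 548 c [607.8427 -47.5161] size [125.0391 125.5405] ang 87.9 zmed 0.10170421507086358 max 0.11376931374131116 mean [ 0.6113 -0.0498]
well top 319 c [480.3675 -90.6653] size [50.098  50.8201] ang 18.6 zmed 0.07043123958297892 max 0.07792772757647048 mean [ 0.4802 -0.0903]
lid flange 1417 c [ 608.0197 -296.314 ] size [125.4538 125.9703] ang 24.4 zmed 0.020787810865604328 max 0.029952469612009702 mean [ 0.6074 -0.2949]
knob 73 c [ 608.0353 -295.1502] size [25.5006 24.8902] ang 40.7 zmed 0.05042122528620374 max 0.05850717882529444 mean [ 0.6077 -0.2946]
stand top 382 c [ 424.0877 -322.8614] size [60.7053 63.084 ] ang 7.9 zmed 0.04064078090821843 max
[... 1337 characters left out ...]
p 250 c [ 420.6484 -319.6432] size [60.826 66.308] ang 9.2 zmed 0.03959353269143706 max 0.04880287344963319 mean [ 0.4209 -0.3134]
probe 112 c [ 421.3231 -318.7737] size [23.1148 25.1749] ang 37.8 zmed 0.09593428052155872 max 0.11355127321676273 mean [ 0.4204 -0.3146]
base plate 1325 c [597.9509 -53.1619] size [192.3532 313.578 ] ang 87.0 zmed 0.007222235223143025 max 0.01185901126694755 mean [ 0.5471 -0.0425]
mat mask 1548 c [546.5117 164.0374] size [118.0711 147.3405] ang 75.4 zmed 0.0029999999999998916 max 0.0029999999999998916 mean [0.5452 0.1612]
tray mask 1384 c [474.9526 365.2609] size [296.5155  97.3586] ang 65.9 zmed 0.050000000000000044 max 0.050000000000000044 mean [0.4985 0.4265]
```

View pics/c0.png

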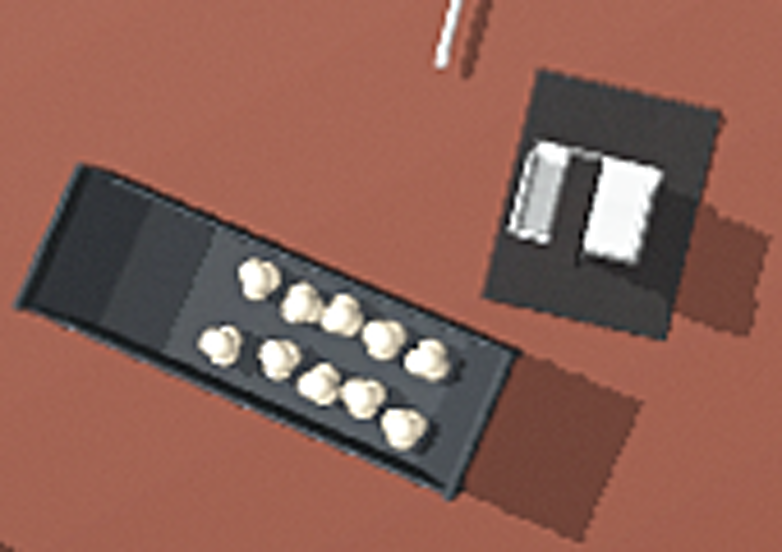

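The scoop's lip shows beyond the bar at the top of the crop, so its mouth faces +x in the world, at a heading of about -15°. The tray's free end is at the left. I'll write a planner for relative moves.

```bash
cat > plan.py <<'E'
from h import *
import sys,json
def rot(yaw,tilt=0):   # tool x yaw (deg, world); tilt about tool y (deg): + = scoop mouth up (scoop x=-tool x)
    c,s=np.cos(np.radians(yaw)),np.sin(np.radians(yaw))
    B=np.array([[c,s,0],[s,-c,0],[0,0,-1.]])
    return R.from_matrix(B)*R.from_rotvec([0,np.radians(tilt),0])
def cur():
    o=r.get_obs(); return np.array(o['tcp_pos']),R.from_rotvec(o['orientation'])
def plan(wps,start=None,dec=3):
    p,q=start or cur()
    for P,Q in wps:
        d=np.round(q.inv().apply(np.array(P)-p)/.25,dec); w=np.round((q.inv()*Q).as_rotvec()/(np.pi/2),dec)
        n=max(np.linalg.norm(d)*.25/.05,np.degrees(np.linalg.norm(w)*np.pi/2)/8.59)
        print(json.dumps([d.tolist(),w.tolist()]).replace(' ',''),'rows>=%.1f'%n,'BAD' if max(abs(d).max(),abs(w).max())>1 else '')
        p=p+q.apply(d*.25); q=q*R.from_rotvec(w*np.pi/2)
    return p,q
def scoop_tcp(o,heading,tilt,g=(-.008,0,.080)):  # tool pose for scoop origin o; tilt + = mouth up
    Q=rot(heading+180,tilt); S=Q*R.from_matrix(np.diag([-1,1,-1.]))
    return np.array(o)+S.apply(g),Q
def st():
    o=r.get_obs(); print('t',round(o['clock'],1),'p',np.round(o['tcp_pos'],4),'F',np.round(o['contact_force'],1),'M',np.round(o['moment'],2),'j',np.round(o['joints'],2),'w',round(o['grip_width'],4),'g',round(o['gripper_force'],1))
E
python3 - <<'E'
from plan import *
p,q=cur(); print(q.as_matrix())
plan([((.36,-.52,.25),rot(65)),((.52,-.33,.25),rot(115)),((.56,-.09,.25),rot(150)),((.54,.1765,.2),rot(164.6))])
E
```

```text
[[ 9.63823715e-01  2.66540509e-01  5.63117652e-05]
 [ 2.66540510e-01 -9.63823716e-01 -8.22037063e-06]
 [ 5.20835530e-05  2.29323548e-05 -9.99999998e-01]]
[[0.833,-0.311,0.001],[0.0,-0.0,-0.55]] rows>=5.8 
[[0.96,0.258,0.0],[0.0,0.0,-0.556]] rows>=5.8 
[[0.802,0.551,0.0],[0.0,0.0,-0.389]] rows>=4.9 
[[0.603,0.883,0.2],[0.0,0.0,-0.162]] rows>=5.4
```

>>> servo_tool(commands=[[[0.833,-0.311,0.0],[0,0,-0.55]],[[0.833,-0.311,0.0],[0,0,-0.55]],[[0.833,-0.311,0.0],[0,0,-0.55]],[[0.833,-0.311,0.0],[0,0,-0.55]],[[0.833,-0.311,0.0],[0,0,-0.55]],[[0.833,-0.311,0.0],[0,0,-0.55]],[[0.833,-0.311,0.0],[0,0,-0.55]],[[0.833,-0.311,0.0],[0,0,-0.55]]], claw=0)

```text
clock: 2.2
tcp_pos: [0.3591, -0.5207, 0.2503]
orientation: [2.654, 1.681, -0.001]
contact_force: [-0.4, -0.5, 0.2]
grip_width: 0.0855
gripper_force: 0.0
```

>>> servo_tool(commands=[[[0.96,0.258,0.0],[0,0,-0.556]],[[0.96,0.258,0.0],[0,0,-0.556]],[[0.96,0.258,0.0],[0,0,-0.556]],[[0.96,0.258,0.0],[0,0,-0.556]],[[0.96,0.258,0.0],[0,0,-0.556]],[[0.96,0.258,0.0],[0,0,-0.556]],[[0.96,0.258,0.0],[0,0,-0.556]],[[0.96,0.258,0.0],[0,0,-0.556]]])

```text
clock: 3.0
tcp_pos: [0.5187, -0.332, 0.25]
orientation: [-1.698, -2.642, 0.002]
contact_force: [-1.3, -0.8, 0.7]
grip_width: 0.0857
gripper_force: 0.0
```

>>> servo_tool(commands=[[[0.802,0.551,0.0],[0,0,-0.389]],[[0.802,0.551,0.0],[0,0,-0.389]],[[0.802,0.551,0.0],[0,0,-0.389]],[[0.802,0.551,0.0],[0,0,-0.389]],[[0.802,0.551,0.0],[0,0,-0.389]],[[0.802,0.551,0.0],[0,0,-0.389]],[[0.802,0.551,0.0],[0,0,-0.389]]])

```text
clock: 3.7
tcp_pos: [0.5599, -0.0911, 0.2503]
orientation: [0.819, 3.033, -0.002]
contact_force: [0.3, -0.7, 0.3]
grip_width: 0.0853
gripper_force: 0.0
```

>>> servo_tool(commands=[[[0.603,0.883,0.2],[0,0,-0.162]],[[0.603,0.883,0.2],[0,0,-0.162]],[[0.603,0.883,0.2],[0,0,-0.162]],[[0.603,0.883,0.2],[0,0,-0.162]],[[0.603,0.883,0.2],[0,0,-0.162]],[[0.603,0.883,0.2],[0,0,-0.162]],[[0.603,0.883,0.2],[0,0,-0.162]],[[0.603,0.883,0.2],[0,0,-0.162]]])

```text
clock: 4.5
tcp_pos: [0.5408, 0.1737, 0.1998]
orientation: [-0.429, -3.112, 0.003]
contact_force: [-0.0, 0.2, -0.4]
grip_width: 0.0857
gripper_force: 0.0
```

```bash
python3 - <<'E'
from plan import *
st()
print(cur()[1].as_matrix())
plan([((.54,.1765,.084),rot(164.6))])
E
```

```text
t 4.5 p [0.5408 0.1737 0.1998] F [-0.   0.2 -0.4] M [-0.02  0.   -0.01] j [ 0.17  0.46 -0.77  1.83  0.38  1.01  0.55] w 0.0857 g 0.0
[[-9.62740911e-01  2.70425149e-01 -4.21442682e-04]
 [ 2.70425462e-01  9.62739175e-01 -1.83044548e-03]
 [-8.92591103e-05 -1.87621358e-03 -9.99998236e-01]]
[[0.006,0.011,0.463],[-0.001,0.0,-0.003]] rows>=2.3
```

>>> servo_tool(commands=[[[0,0,0.2],[0,0,0]],[[0,0,0.35],[0,0,0]],[[0,0,0.44],[0,0,0]],[[0,0,0.465],[0,0,0]],[[0,0,0.465],[0,0,0]],[[0,0,0.465],[0,0,0]]])

```text
clock: 5.1
tcp_pos: [0.5412, 0.1756, 0.0854]
orientation: [0.425, 3.111, 0.001]
contact_force: [-0.5, 0.8, -0.6]
grip_width: 0.0854
gripper_force: 0.0
```

>>> servo_tool(commands=[[[0,0,0],[0,0,0]],[[0,0,0],[0,0,0]],[[0,0,0],[0,0,0]],[[0,0,0],[0,0,0]],[[0,0,0],[0,0,0]],[[0,0,0],[0,0,0]],[[0,0,0],[0,0,0]],[[0,0,0],[0,0,0]]], claw=1, squeeze=80)

```text
clock: 5.9
tcp_pos: [0.5402, 0.1768, 0.0844]
orientation: [0.421, 3.113, 0.001]
contact_force: [-0.2, 0.3, 5.5]
grip_width: 0.0181
gripper_force: 78.9
```

```bash
python3 - <<'E'
from plan import *
st()
plan([((.54,.1765,.30),rot(164.6)),((.54,.1765,.30),rot(164.6,20)),((.54,.1765,.30),rot(164.6))])
E
```

```text
t 5.9 p [0.5402 0.1768 0.0844] F [-0.2  0.3  5.5] M [-0.1   0.11  0.02] j [ 0.09  0.61 -0.68  1.91  0.52  0.81  0.43] w 0.0181 g 78.9
[[-0.0,-0.001,-0.862],[0.0,0.0,-0.0]] rows>=4.3 
[[-0.0,0.0,-0.0],[0.0,0.223,0.0]] rows>=2.3 
[[-0.0,0.0,-0.0],[0.0,-0.223,0.0]] rows>=2.3
```

>>> servo_tool(commands=[[[0,0,-0.2],[0,0,0]],[[0,0,-0.4],[0,0,0]],[[0,0,-0.6],[0,0,0]],[[0,0,-0.6],[0,0,0]],[[0,0,-0.6],[0,0,0]],[[0,0,-0.6],[0,0,0]]])

```text
clock: 6.5
tcp_pos: [0.5387, 0.1753, 0.232]
orientation: [-0.421, -3.11, 0.003]
contact_force: [0.5, -1.0, -3.5]
grip_width: 0.0187
gripper_force: 79.6
```

```bash
python3 - <<'E'
from plan import *
np.set_printoptions(precision=4,suppress=True)
st(); p,q=cur(); print(q.as_matrix())
out=[]
for n in('top','side'):
    I,D=shot(n); C=cloud(n,D); np.save(n+'1.npy',C)
    # points in scoop frame as predicted
    S=q*R.from_matrix(np.diag([-1,1,-1.])); o=p-S.apply((-.008,0,.080))
    P=S.inv().apply((C.reshape(-1,3)-o)); 
    m=(abs(P[:,0])<.06)&(abs(P[:,1])<.06)&(P[:,2]>-.02)&(P[:,2]<.055)
    Q=P[m]; print(n,len(Q),'x',np.percentile(Q[:,0],[1,5,95,99]),'y',np.percentile(Q[:,1],[1,5,95,99]),'z',np.percentile(Q[:,2],[1,5,50,95,99]))
    f=Q[(abs(Q[:,2]-np.median(Q[:,2]))<.1)]
    v,u=np.where(m.reshape(400,640)); c=I[v.min()-25:v.max()+25,u.min()-25:u.max()+25]
    out.append(cv2.resize(c,(390,390)))
    mk=r.mark_of(n,'scoop'); print([(x['uv'],x['confidence'],S.inv().apply(onz(n,x['uv'],o[2])-o)) for x in mk[:2]])
cv2.imwrite('pics/s1.png',np.hstack(out)[...,::-1])
E
```

```text
t 6.5 p [0.5387 0.1753 0.232 ] F [ 0.5 -1.  -3.5] M [0.02 0.04 0.01] j [ 0.19  0.43 -0.79  1.8   0.35  1.07  0.57] w 0.0187 g 79.6
[[-0.964   0.2661 -0.0034]
 [ 0.2661  0.964  -0.0017]
 [ 0.0028 -0.0025 -1.    ]]
top 44 x [0.0145 0.0163 0.0312 0.0315] y [-0.0413 -0.0412 -0.0206 -0.0191] z [-0.0045 -0.0034  0.0015  0.0274  0.0291]
[([274.4, 218.9], 0.56, array([ 0.0088, -0.0042,  0.    ]))]
side 979 x [-0.0379 -0.0365  0.0221  0.0262] y [-0.0392 -0.0375  0.0403  0.041 ] z [-0.0026 -0.0018  0.0081  0.0378  0.0502]
[([328.8, 210.5], 0.7, array([-0.0017, -0.0116, -0.    ])), ([341.3, 149.2], 0.25, array([ 0.0747, -0.2258, -0.0004]))]
```

View pics/s1.png

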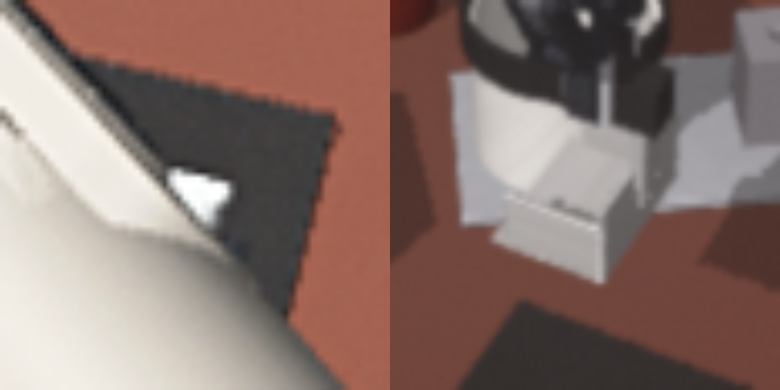

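```bash
python3 - <<'E'
from plan import *
from scipy.optimize import least_squares
np.set_printoptions(precision=4,suppress=True)
for n in('top','side'):
    C=np.load(n+'0.npy').reshape(-1,3); c=np.array([.473,.3625]); a=np.radians(65.9); ex=np.array([np.cos(a),np.sin(a)]); ey=np.array([-ex[1],ex[0]])
    L=np.c_[(C[:,:2]-c)@ex,(C[:,:2]-c)@ey,C[:,2]]
    m=(abs(L[:,0])<.105)&(abs(abs(L[:,1])-.046)<.008)&(L[:,2]>.044)&(L[:,2]<.056)
    for s in(-1,1):
        Q=L[m&(np.sign(L[:,1])==s)]
        f=np.polyfit(Q[:,0],Q[:,1],1) if len(Q)>5 else None
        print(n,s,len(Q),'slope,off',f,'spread',np.percentile(Q[:,1],[3,50,97]) if len(Q) else '','z',np.median(Q[:,2]))
    for s in(-1,1):
        Q=L[(abs(L[:,1])<.04)&(s*L[:,0]>.12)&(s*L[:,0]<.165)&(L[:,2]>.058)&(L[:,2]<.075)]
        if len(Q): print(' end',s,len(Q),np.percentile(Q[:,0],[3,50,97]))
    F=L[(abs(L[:,1])<.035)&(L[:,0]>.06)&(L[:,0]<.105)&(L[:,2]<.02)]; print(' floor z',np.median(F[:,2]),len(F))
    Q=L[(abs(L[:,1])<.042)&(abs(L[:,0])<.13)&(L[:,2]>.014)&(L[:,2]<.04)]; print(' lumps x range',np.percentile(Q[:,0],[1,99]))
E
```

```text
top -1 108 slope,off [-0.0074 -0.0445] spread [-0.0465 -0.0446 -0.0421] z 0.04958352835095203
top 1 120 slope,off [-0.0051  0.0482] spread [0.0458 0.0481 0.0509] z 0.048775733886454065
 end -1 48 [-0.1429 -0.1396 -0.1366]
 end 1 61 [0.1445 0.1467 0.1502]
 floor z 0.0026320650139878277 356
 lumps x range [-0.1289  0.1294]
side -1 298 slope,off [-0.0034 -0.0403] spread [-0.0429 -0.04   -0.0384] z 0.04898160257255657
side 1 298 slope,off [-0.0106  0.0517] spread [0.0489 0.0517 0.0538] z 0.04932335840321794
 end -1 146 [-0.1407 -0.1374 -0.1354]
 end 1 159 [0.1473 0.15   0.1522]
 floor z 0.0029849287310515504 910
 lumps x range [-0.129   0.1281]
```

```bash
cat >> plan.py <<'E'
TC=np.array([.4715,.3686]); TA=65.5
def tray(x,y,z):
    a=np.radians(TA); return np.array([TC[0]+x*np.cos(a)-y*np.sin(a),TC[1]+x*np.sin(a)+y*np.cos(a),z])
def lip(xt,z,tilt,y=0,g=(-.008,0,.080),at=.03):  # tool pose with lip bottom edge at tray x
    h=TA+180; S=rot(h+180,tilt)*R.from_matrix(np.diag([-1,1,-1.]))
    return scoop_tcp(tray(xt,y,z)-S.apply((at,0,0)),h,tilt,g)
E
python3 - <<'E'
from plan import *
st()
print(lip(.054,.15,-15)[0])
plan([((.53,.30,.24),rot(115)),lip(.054,.12,-15),lip(.054,.012,-15),lip(.050,.005,-5)])
E
```

```text
t 6.7 p [0.5391 0.1761 0.2324] F [ 0.2 -0.8 -2.7] M [ 0.03 -0.02 -0.01] j [ 0.19  0.43 -0.79  1.79  0.35  1.07  0.57] w 0.0183 g 79.6
[0.51770127 0.46997943 0.21743894]
[[0.167,0.468,-0.031],[-0.002,-0.001,0.551]] rows>=5.8 
[[0.637,0.243,0.211],[0.072,-0.157,0.547]] rows>=6.0 
[[0.112,-0.0,0.417],[0.0,0.0,-0.0]] rows>=2.2 
[[-0.066,-0.0,0.01],[0.0,0.111,-0.0]] rows>=1.2
```

```bash
sed -i 's/np.radians(tilt),0\])/-np.radians(tilt),0])/' plan.py
python3 - <<'E'
from plan import *
Q=lip(.054,.15,-15); S=Q[1]*R.from_matrix(np.diag([-1,1,-1.])); print(S.apply([1,0,0]))
plan([((.53,.30,.24),rot(115)),lip(.054,.12,-15),lip(.054,.012,-15),lip(.050,.005,-5)])
E
```

```text
[-0.40056291 -0.87895509 -0.25881905]
[[0.167,0.468,-0.031],[-0.002,-0.001,0.551]] rows>=5.8 
[[0.529,0.117,0.132],[-0.072,0.156,0.547]] rows>=6.0 
[[-0.112,-0.0,0.418],[0.0,-0.0,-0.0]] rows>=2.2 
[[0.031,-0.0,0.054],[0.0,-0.111,-0.0]] rows>=1.2
```

>>> servo_tool(commands=[[[0.167,0.468,-0.031],[-0.002,-0.001,0.551]],[[0.167,0.468,-0.031],[-0.002,-0.001,0.551]],[[0.167,0.468,-0.031],[-0.002,-0.001,0.551]],[[0.167,0.468,-0.031],[-0.002,-0.001,0.551]],[[0.167,0.468,-0.031],[-0.002,-0.001,0.551]],[[0.167,0.468,-0.031],[-0.002,-0.001,0.551]],[[0.167,0.468,-0.031],[-0.002,-0.001,0.551]]])

```text
clock: 7.4
tcp_pos: [0.5302, 0.3004, 0.2409]
orientation: [1.688, 2.648, 0.002]
contact_force: [1.1, -0.3, -2.3]
grip_width: 0.0184
gripper_force: 79.6
```

>>> servo_tool(commands=[[[0.529,0.117,0.132],[-0.072,0.156,0.547]],[[0.529,0.117,0.132],[-0.072,0.156,0.547]],[[0.529,0.117,0.132],[-0.072,0.156,0.547]],[[0.529,0.117,0.132],[-0.072,0.156,0.547]],[[0.529,0.117,0.132],[-0.072,0.156,0.547]],[[0.529,0.117,0.132],[-0.072,0.156,0.547]],[[0.529,0.117,0.132],[-0.072,0.156,0.547]],[[0.529,0.117,0.132],[-0.072,0.156,0.547]],[[0.529,0.117,0.132],[-0.072,0.156,0.547]],[[0.529,0.117,0.132],[-0.072,0.156,0.547]]])

```text
clock: 8.4
tcp_pos: [0.5017, 0.4329, 0.2089]
orientation: [-2.506, -1.616, -0.335]
contact_force: [-0.2, -0.3, -2.2]
grip_width: 0.0185
gripper_force: 79.6
```

```bash
python3 - <<'E'
from plan import *
st(); p,q=lip(.054,.12,-15); c=cur(); print(p,np.degrees((c[1].inv()*q).as_rotvec()))
I,D=shot('side','pics/s2.png'); C=cloud('side',D)
S=c[1]*R.from_matrix(np.diag([-1,1,-1.])); o=c[0]-S.apply((-.008,0,.08)); P=S.inv().apply(C.reshape(-1,3)-o)
m=(abs(P[:,0])<.06)&(abs(P[:,1])<.06)&(P[:,2]>-.02)&(P[:,2]<.055);Q=P[m];print(len(Q),[np.percentile(Q[:,i],[1,5,95,99]).round(4) for i in range(3)])
plan([lip(.054,.012,-15),lip(.050,.005,-5)])
E
```

```text
t 8.4 p [0.5017 0.4329 0.2089] F [-0.2 -0.3 -2.2] M [-0.43  0.19  0.01] j [-0.4   0.43 -0.47  1.79  0.16  0.71 -1.34] w 0.0185 g 79.6
[0.50052839 0.43229698 0.20710919] [ 0.11266654 -0.12101329  0.1376102 ]
1603 [array([-0.0338, -0.0331,  0.0258,  0.0305]), array([-0.0415, -0.0411,  0.0352,  0.0371]), array([-0.0015, -0.0004,  0.0423,  0.0525])]
[[-0.118,-0.004,0.423],[0.001,-0.001,0.001]] rows>=2.2 
[[0.03,-0.0,0.054],[0.0,-0.111,0.0]] rows>=1.2
```

View pics/s2.png

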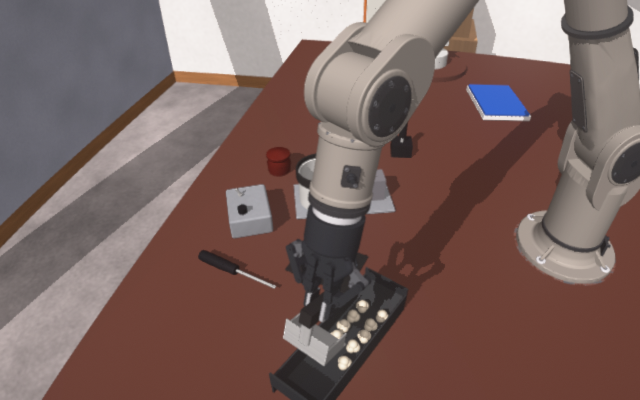

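The side view shows the scoop (315,335), mouth down, over the tray's free end, with the lumps ahead of it. The alignment is good, so I'll descend.

>>> servo_tool(commands=[[[-0.05,-0.002,0.18],[0,0,0]],[[-0.085,-0.003,0.3],[0,0,0]],[[-0.105,-0.003,0.37],[0,0,0]],[[-0.115,-0.004,0.41],[0,0,0]],[[-0.118,-0.004,0.423],[0,0,0]],[[-0.118,-0.004,0.423],[0,0,0]],[[-0.118,-0.004,0.423],[0,0,0]]])

```text
clock: 9.15
tcp_pos: [0.5011, 0.4329, 0.1005]
orientation: [-2.507, -1.613, -0.338]
contact_force: [0.4, -0.1, -3.4]
grip_width: 0.0185
gripper_force: 79.5
```

>>> servo_tool(commands=[[[0.01,0,0.02],[0,-0.04,0]],[[0.02,0,0.04],[0,-0.08,0]],[[0.03,0,0.054],[0,-0.111,0]],[[0.03,0,0.054],[0,-0.111,0]],[[0.03,0,0.054],[0,-0.111,0]]])

```text
clock: 9.65
tcp_pos: [0.5051, 0.4424, 0.0888]
orientation: [-2.6, -1.673, -0.122]
contact_force: [-0.7, 0.6, -2.5]
grip_width: 0.0187
gripper_force: 79.5
```

```bash
python3 - <<'E'
from plan import *
st(); print(lip(.05,.005,-5)[0])
plan([lip(.050,.003,-5),lip(.0,.003,-5),lip(-.03,.003,-5)])
E
```

```text
t 9.7 p [0.5051 0.4424 0.0888] F [-0.7  0.6 -2.5] M [-0.13  0.05 -0.  ] j [-0.55  0.64 -0.35  1.73  0.27  0.73 -1.45] w 0.0187 g 79.5
[0.50504161 0.44220034 0.08800749]
[[-0.002,0.0,0.011],[0.002,-0.003,0.0]] rows>=0.1 
[[-0.199,0.0,-0.018],[-0.0,-0.0,0.0]] rows>=1.0 
[[-0.12,0.0,-0.01],[-0.0,-0.0,0.0]] rows>=0.6
```

>>> servo_tool(commands=[[[-0.002,0,0.011],[0.002,-0.003,0]],[[-0.022,0,0.01],[0.002,-0.003,0]],[[-0.042,0,0.008],[0.002,-0.003,0]],[[-0.062,0,0.007],[0.002,-0.003,0]],[[-0.082,0,0.005],[0.002,-0.003,0]],[[-0.102,0,0.003],[0.002,-0.003,0]],[[-0.122,0,0.001],[0.002,-0.003,0]],[[-0.142,0,0],[0.002,-0.003,0]],[[-0.162,0,-0.002],[0.002,-0.003,0]],[[-0.182,0,-0.004],[0.002,-0.003,0]],[[-0.202,0,-0.006],[0.002,-0.003,0]]])

```text
clock: 10.75
tcp_pos: [0.486, 0.3979, 0.0876]
orientation: [-2.6, -1.671, -0.122]
contact_force: [2.3, 3.8, 8.0]
grip_width: 0.0185
gripper_force: 80.9
```

>>> servo_tool(commands=[[[-0.02,0,-0.002],[0,0,0]],[[-0.04,0,-0.004],[0,0,0]],[[-0.06,0,-0.006],[0,0,0]],[[-0.08,0,-0.007],[0,0,0]],[[-0.1,0,-0.009],[0,0,0]],[[-0.12,0,-0.01],[0,0,0]],[[-0.14,0,-0.012],[0,0,0]],[[-0.16,0,-0.014],[0,0,0]]])

```text
clock: 11.55
tcp_pos: [0.4693, 0.3617, 0.0876]
orientation: [-2.599, -1.671, -0.122]
contact_force: [1.4, 3.6, 5.9]
grip_width: 0.0189
gripper_force: 80.7
```

```bash
python3 - <<'E'
from plan import *
st(); p,q=cur(); S=q*R.from_matrix(np.diag([-1,1,-1.])); l=p-S.apply((-.008,0,.08))+S.apply((.03,0,0))
a=np.radians(TA); d=l[:2]-TC; print('lip tray x',d@[np.cos(a),np.sin(a)],'y',d@[-np.sin(a),np.cos(a)],'z',l[2])
shot('side','pics/s3.png')
E
```

```text
t 11.6 p [0.4693 0.3617 0.0876] F [1.4 3.6 5.9] M [ 1.04 -0.37 -0.02] j [-0.46  0.54 -0.37  1.93  0.26  0.64 -1.4 ] w 0.0189 g 80.7
lip tray x -0.03760306754166497 y -0.0010251037438565801 z 0.004409443773520384
```

View pics/s3.png

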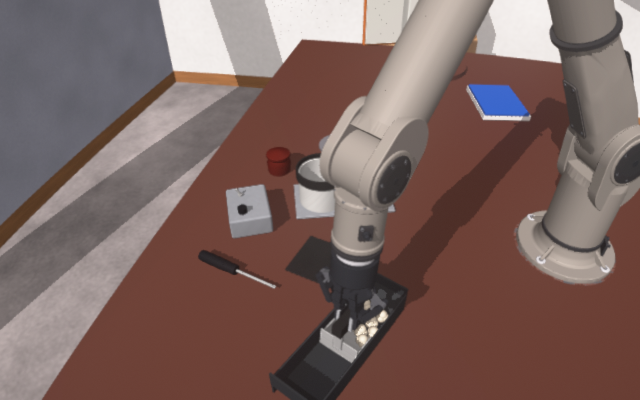

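>>> servo_tool(commands=[[[-0.016,0,-0.002],[0,0,0]],[[-0.032,0,-0.003],[0,0,0]],[[-0.048,0,-0.004],[0,0,0]],[[-0.064,0,-0.006],[0,0,0]],[[-0.08,0,-0.007],[0,0,0]],[[-0.096,0,-0.008],[0,0,0]],[[-0.112,0,-0.01],[0,0,0]],[[-0.128,0,-0.011],[0,0,0]]])

```text
clock: 12.4
tcp_pos: [0.4563, 0.3326, 0.0876]
orientation: [-2.599, -1.671, -0.123]
contact_force: [3.3, 4.9, 6.7]
grip_width: 0.0185
gripper_force: 80.9
```

```bash
cat >> plan.py <<'E'
def where(at=.03,g=(-.008,0,.08)):
    p,q=cur(); S=q*R.from_matrix(np.diag([-1,1,-1.])); l=p-S.apply(g)+S.apply((at,0,0))
    a=np.radians(TA); d=l[:2]-TC; sx=S.apply([1,0,0])
    print('lip tray x %.4f y %.4f z %.4f'%(d@[np.cos(a),np.sin(a)],d@[-np.sin(a),np.cos(a)],l[2]),'tilt %.1f head %.1f'%(np.degrees(np.arcsin(sx[2])),np.degrees(np.arctan2(sx[1],sx[0]))))
E
python3 - <<'E'
from plan import *
st(); where()
plan([lip(-.076,.004,0),lip(-.020,.006,20,at=-.03),lip(-.020,.006,25,at=-.03),lip(-.01,.13,28,at=-.03)])
E
```

```text
t 12.4 p [0.4563 0.3326 0.0876] F [3.3 4.9 6.7] M [ 1.26 -0.52 -0.04] j [-0.42  0.5  -0.38  1.99  0.26  0.61 -1.38] w 0.0185 g 80.9
lip tray x -0.0694 y -0.0012 z 0.0044 tilt -5.4 head -114.5
[[0.003,-0.004,0.015],[0.001,-0.059,-0.0]] rows>=0.6 
[[0.099,-0.0,-0.019],[0.0,-0.223,-0.0]] rows>=2.3 
[[0.028,-0.0,-0.006],[0.0,-0.055,-0.0]] rows>=0.6 
[[-0.157,-0.0,-0.471],[0.0,-0.034,-0.0]] rows>=2.5
```

>>> servo_tool(commands=[[[0,0,0.008],[0,-0.03,0]],[[0.003,0,0.012],[0,-0.059,0]],[[0.003,0,0.012],[0,-0.059,0]]])

```text
clock: 12.7
tcp_pos: [0.4568, 0.3328, 0.0844]
orientation: [2.64, 1.697, -0.003]
contact_force: [1.8, 1.2, 11.5]
grip_width: 0.0187
gripper_force: 81.5
```

>>> servo_tool(commands=[[[0.02,0,-0.004],[0,-0.045,0]],[[0.04,0,-0.008],[0,-0.09,0]],[[0.06,0,-0.012],[0,-0.135,0]],[[0.08,0,-0.016],[0,-0.18,0]],[[0.1,0,-0.02],[0,-0.223,0]],[[0.127,0,-0.025],[0,-0.278,0]],[[0.127,0,-0.025],[0,-0.278,0]]])

```text
clock: 13.4
tcp_pos: [0.467, 0.3616, 0.0867]
orientation: [2.397, 1.545, -0.545]
contact_force: [-0.6, 0.7, -3.9]
grip_width: 0.0185
gripper_force: 79.5
```

>>> servo_tool(commands=[[[-0.02,0,-0.06],[0,-0.005,0]],[[-0.04,0,-0.12],[0,-0.01,0]],[[-0.06,0,-0.18],[0,-0.02,0]],[[-0.08,0,-0.24],[0,-0.03,0]],[[-0.1,0,-0.3],[0,-0.034,0]],[[-0.13,0,-0.39],[0,-0.034,0]],[[-0.157,0,-0.47],[0,-0.034,0]],[[-0.157,0,-0.47],[0,-0.034,0]],[[-0.157,0,-0.47],[0,-0.034,0]]])

```text
clock: 14.3
tcp_pos: [0.4738, 0.3727, 0.2106]
orientation: [2.365, 1.52, -0.601]
contact_force: [0.6, -0.3, -3.8]
grip_width: 0.0187
gripper_force: 79.6
```

```bash
python3 - <<'E'
from plan import *
st(); where()
I,_=shot('side'); J,_=shot('top')
a=cv2.resize(I[200:400,220:420],(400,400),interpolation=cv2.INTER_CUBIC); b=cv2.resize(J[190:290,150:250],(400,400),interpolation=cv2.INTER_CUBIC)
cv2.imwrite('pics/s4.png',np.hstack([a,b])[...,::-1])
E
```

```text
t 14.3 p [0.4738 0.3727 0.2106] F [ 0.6 -0.3 -3.8] M [ 0.78 -0.38  0.08] j [-0.67  0.66 -0.27  1.44  0.27  1.56 -1.43] w 0.0187 g 79.6
lip tray x -0.0669 y -0.0003 z 0.1584 tilt 28.5 head -114.5
```

View pics/s4.png

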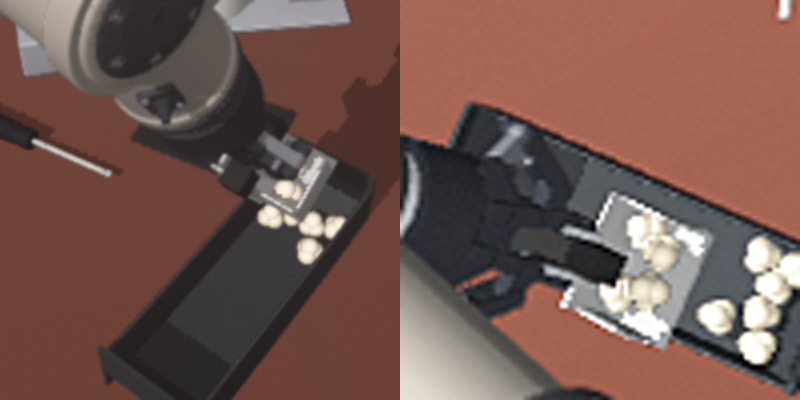

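Four lumps are in the scoop and six remain in the tray. Before pouring I'll fit an arm model to check that the pour is feasible.

```bash
cat > kin.py <<'E'
import numpy as np
from scipy.spatial.transform import Rotation as R
from scipy.optimize import least_squares
import itertools
D=[([1.1929,.4778,.0223,1.5565,-.0115,1.1093,-.0831],[.1797,-.65,.2493],[-3.1113,-.4223,.0006]),
([.17,.46,-.77,1.83,.38,1.01,.55],[.5408,.1737,.1998],[-.429,-3.112,.003]),
([.09,.61,-.68,1.91,.52,.81,.43],[.5402,.1768,.0844],[.421,3.113,.001]),
([.19,.43,-.79,1.8,.35,1.07,.57],[.5387,.1753,.232],[-.421,-3.11,.003]),
([-.4,.43,-.47,1.79,.16,.71,-1.34],[.5017,.4329,.2089],[-2.506,-1.616,-.335]),
([-.55,.64,-.35,1.73,.27,.73,-1.45],[.5051,.4424,.0888],[-2.6,-1.673,-.122]),
([-.46,.54,-.37,1.93,.26,.64,-1.40],[.4693,.3617,.0876],[-2.599,-1.671,-.122]),
([-.42,.5,-.38,1.99,.26,.61,-1.38],[.4563,.3326,.0876],[-2.599,-1.671,-.123]),
([-.67,.66,-.27,1.44,.27,1.56,-1.43],[.4738,.3727,.2106],[2.365,1.52,-.601])]
Q=np.array([d[0] for d in D])
def fk(q,sg,P):
    # P: d1,d3,d5,d7,a3,a5,a6,c1,c7
    z=lambda a:R.from_rotvec([0,0,a]); y=lambda a:R.from_rotvec([0,a,0])
    A=z(sg[0]*q[0]+P[7]); p=A.apply([0,0,P[0]])
    A=A*y(q[1])*z(sg[1]*q[2]); p=p+A.apply([P[4],0,P[1]])
    A=A*y(q[3]); p=p+A.apply([-P[5],0,0]); A=A*z(sg[2]*q[4]); p=p+A.apply([0,0,P[2]])
    A=A*y(q[5]); p=p+A.apply([P[6],0,P[3]]); A=A*z(sg[3]*q[6]+P[8]); return p,A
def res(P,sg):
    o=[]
    for q,p,w in D:
        a,A=fk(q,sg,P); o+=[*(a-p)*3,*(A.inv()*R.from_rotvec(w)).as_rotvec()]
    return np.array(o)
def fit():
    best=None
    for sg in itertools.product((1,-1),repeat=4):
        for c1 in (0,1.57,3.14,-1.57):
            for c7 in (0,1.57,3.14,-1.57):
                s=least_squares(res,[.34,.4,.4,.2,0,0,0,c1,c7],args=(sg,),max_nfev=40)
                if best is None or s.cost<best[0]: best=(s.cost,sg,s.x)
    return best
lo=np.array([-2.96,-.34,-1.41,.24,-1.37,.17,-2.96])+.03; hi=np.array([2.96,2.1,1.46,2.44,4.51,1.92,2.96])-.03
def ik(p,Rt,q0,K):
    sg,P=K
    f=lambda q:np.r_[(fk(q,sg,P)[0]-p)*5,(fk(q,sg,P)[1].inv()*Rt).as_rotvec(),.002*(q-q0)]
    s=least_squares(f,np.clip(q0,lo,hi),bounds=(lo,hi)); a,A=fk(s.x,sg,P)
    return s.x,np.linalg.norm(a-p),np.degrees((A.inv()*Rt).magnitude())
E
python3 - <<'E'
from kin import *
b=fit(); print(b[0],b[1],np.round(b[2],4)); import pickle; pickle.dump((b[1],b[2]),open('K.pkl','wb')); print(np.round(res(b[2],b[1]).reshape(-1,6),3))
E
```

```text
0.0025921079666112647 (-1, -1, -1, -1) [ 2.573e-01  5.611e-01  4.855e-01  3.029e-01 -2.720e-02 -3.300e-03
 -3.400e-03 -9.120e-02 -4.800e+00]
[[-0.001  0.015 -0.012 -0.    -0.    -0.004]
 [ 0.001 -0.     0.007 -0.006 -0.001  0.006]
 [ 0.006  0.002  0.011 -0.004 -0.004 -0.002]
 [ 0.005 -0.011 -0.004 -0.01  -0.004 -0.005]
 [ 0.012 -0.003  0.008  0.025 -0.005  0.001]
 [ 0.015  0.003 -0.002  0.007  0.    -0.005]
 [-0.022  0.005 -0.012  0.004  0.009  0.003]
 [-0.015  0.013 -0.     0.011  0.002  0.002]
 [-0.003  0.007  0.004 -0.04   0.     0.003]]
```

```bash
cat > pour.py <<'E'
from plan import *
from kin import ik
import pickle
K=pickle.load(open('K.pkl','rb'))
CAN=np.array([.6055,-.0455])
def pour(h,tilt,back=.022,z=.116):
    hd=np.array([np.cos(np.radians(h)),np.sin(np.radians(h)),0]); S=rot(h+180,tilt)*R.from_matrix(np.diag([-1,1,-1.]))
    L=np.r_[CAN,z]-hd*back
    return scoop_tcp(L-S.apply((.03,0,0)),h,tilt)
E
python3 - <<'E'
from pour import *
q0=np.array(r.get_obs()['joints'])
for h in range(-180,181,30):
    out=[];q=q0
    for t in (25,0,-20,-35,-45,-55):
        p,Q=pour(h,t); q,e,a=ik(p,Q,q,K); out.append('%d:%.0f/%.0f'%(t,e*1000,a))
    print(h,out,np.round(q,2))
E
```

```text
-180 ['25:0/0', '0:0/0', '-20:0/0', '-35:0/0', '-45:8/6', '-55:19/16'] [-0.19  0.2   0.28  2.23 -1.34  0.2  -0.22]
-150 ['25:0/0', '0:0/0', '-20:0/0', '-35:0/0', '-45:0/0', '-55:4/3'] [ 1.22  0.64 -1.12  2.22 -1.34  0.2   0.62]
-120 ['25:0/0', '0:0/0', '-20:0/0', '-35:0/0', '-45:0/0', '-55:0/0'] [ 1.04  0.67 -0.82  1.98 -0.76  0.74  0.43]
-90 ['25:0/0', '0:0/0', '-20:0/0', '-35:0/0', '-45:0/0', '-55:0/0'] [ 0.84  0.8  -0.7   1.66 -0.45  1.21  0.46]
-60 ['25:0/0', '0:0/0', '-20:0/0', '-35:0/0', '-45:0/0', '-55:0/0'] [ 0.61  0.92 -0.63  1.36 -0.23  1.62  0.62]
-30 ['25:0/0', '0:0/0', '-20:0/0', '-35:0/0', '-45:0/0', '-55:3/2'] [ 0.41  0.99 -0.6   1.18 -0.    1.89  0.88]
0 ['25:0/0', '0:0/0', '-20:0/0', '-35:0/0', '-45:0/0', '-55:11/7'] [-0.1   0.89  0.12  1.19  0.    1.89  1.59]
30 ['25:0/0', '0:0/0', '-20:0/0', '-35:0/0', '-45:0/0', '-55:0/0'] [-0.31  0.92  0.23  1.2   0.26  1.89  1.98]
60 ['25:0/0', '0:0/0', '-20:0/0', '-35:0/0', '-45:0/0', '-55:0/0'] [-0.    0.87 -0.59  1.44  0.89  1.89  1.85]
90 ['25:0/0', '0:0/0', '-20:0/0', '-35:0/0', '-45:0/0', '-55:5/6'] [-1.2   1.18  1.43  1.75 -0.31  0.99 -2.93]
120 ['25:0/0', '0:0/0', '-20:0/0', '-35:0/0', '-45:0/0', '-55:0/0'] [-1.35  0.97  1.34  2.07 -0.05  0.39 -2.93]
150 ['25:0/0', '0:0/0', '-20:0/0', '-35:0/0', '-45:6/5', '-55:15/12'] [-1.25  0.57  1.16  2.18  0.52  0.2  -2.93]
180 ['25:0/0', '0:0/0', '-20:0/0', '-35:0/0', '-45:8/6', '-55:19/16'] [-0.19  0.2   0.28  2.23 -1.34  0.2  -0.22]
```

```bash
python3 - <<'E'
from pour import *
st()
print([np.round(pour(-105,t)[0],3) for t in (20,0)])
a=[scoop_tcp((.51,.25,.17),-110,26),scoop_tcp((.575,.08,.17),-105,24),pour(-105,15,z=.125),pour(-105,-5),pour(-105,-18),pour(-105,-30),pour(-105,-42),pour(-105,-55)]
plan(a)
print('back'); plan([pour(-105,-20,z=.14),scoop_tcp((.575,.08,.17),-105,0)],start=a[-1])
E
```

```text
t 14.4 p [0.4734 0.3725 0.2097] F [-0.3  0.8 -3.7] M [ 0.74 -0.36 -0.02] j [-0.67  0.66 -0.27  1.44  0.27  1.56 -1.43] w 0.0184 g 79.6
[array([0.628, 0.037, 0.178]), array([0.621, 0.012, 0.196])]
[[-0.245,0.323,0.003],[-0.024,0.029,-0.044]] rows>=2.0 
[[-0.506,0.463,0.24],[-0.023,0.022,-0.051]] rows>=3.6 
[[-0.192,0.248,0.293],[-0.0,0.1,0.0]] rows>=2.1 
[[-0.11,-0.0,0.002],[-0.0,0.223,0.0]] rows>=2.3 
[[-0.076,-0.0,-0.026],[-0.0,0.144,0.0]] rows>=1.5 
[[-0.07,-0.0,-0.024],[-0.0,0.133,-0.0]] rows>=1.4 
[[-0.07,-0.0,-0.025],[-0.0,0.134,-0.0]] rows>=1.4 
[[-0.076,-0.0,-0.026],[-0.0,0.144,-0.0]] rows>=1.5 
back
[[0.235,-0.0,0.09],[0.0,-0.389,0.0]] rows>=4.1 
[[0.372,-0.248,0.043],[0.0,-0.222,0.0]] rows>=2.3
```

>>> servo_tool(commands=[[[-0.06,0.08,0],[-0.006,0.007,-0.011]],[[-0.12,0.16,0.001],[-0.012,0.014,-0.022]],[[-0.18,0.24,0.002],[-0.018,0.021,-0.033]],[[-0.245,0.323,0.003],[-0.024,0.029,-0.044]]])

```text
clock: 14.8
tcp_pos: [0.5247, 0.2896, 0.2381]
orientation: [2.319, 1.626, -0.536]
contact_force: [0.7, -0.3, -2.7]
grip_width: 0.0187
gripper_force: 79.5
```

>>> servo_tool(commands=[[[-0.072,0.066,0.034],[-0.003,0.003,-0.007]],[[-0.144,0.132,0.068],[-0.006,0.006,-0.014]],[[-0.216,0.198,0.102],[-0.01,0.009,-0.021]],[[-0.288,0.264,0.136],[-0.013,0.012,-0.028]],[[-0.36,0.33,0.17],[-0.016,0.016,-0.036]],[[-0.43,0.394,0.204],[-0.02,0.019,-0.043]],[[-0.48,0.44,0.228],[-0.022,0.021,-0.049]],[[-0.506,0.463,0.24],[-0.023,0.022,-0.051]],[[-0.506,0.463,0.24],[-0.023,0.022,-0.051]]])

```text
clock: 15.7
tcp_pos: [0.5855, 0.118, 0.2402]
orientation: [2.261, 1.732, -0.482]
contact_force: [-1.0, 0.4, -3.3]
grip_width: 0.0186
gripper_force: 79.5
```

>>> servo_tool(commands=[[[-0.06,0.08,0.09],[0,0.03,0]],[[-0.12,0.16,0.18],[0,0.06,0]],[[-0.17,0.22,0.26],[0,0.09,0]],[[-0.192,0.248,0.293],[0,0.1,0]],[[-0.192,0.248,0.293],[0,0.1,0]],[[-0.192,0.248,0.293],[0,0.1,0]]])

```text
clock: 16.3
tcp_pos: [0.6264, 0.0354, 0.1936]
orientation: [2.352, 1.811, -0.308]
contact_force: [-0.7, 0.7, -3.0]
grip_width: 0.0183
gripper_force: 79.4
```

```bash
python3 - <<'E'
from pour import *
st(); p,q=pour(-105,15,z=.125); c=cur(); print(p, np.degrees((c[1].inv()*q).as_rotvec()))
I,_=shot('side'); J,_=shot('top')
a=cv2.resize(I[100:300,220:420],(400,400),interpolation=cv2.INTER_CUBIC); b=cv2.resize(J[150:270,270:390],(400,400),interpolation=cv2.INTER_CUBIC)
cv2.imwrite('pics/s5.png',np.hstack([a,b])[...,::-1])
E
```

```text
t 16.3 p [0.6264 0.0354 0.1936] F [-0.7  0.7 -3. ] M [ 0.52 -0.12  0.02] j [-0.11  0.52 -0.22  1.65  0.36  1.15 -0.74] w 0.0183 g 79.4
[0.626053   0.03120485 0.19243894] [-0.0040195  -0.13608373  0.1728819 ]
```

View pics/s5.png

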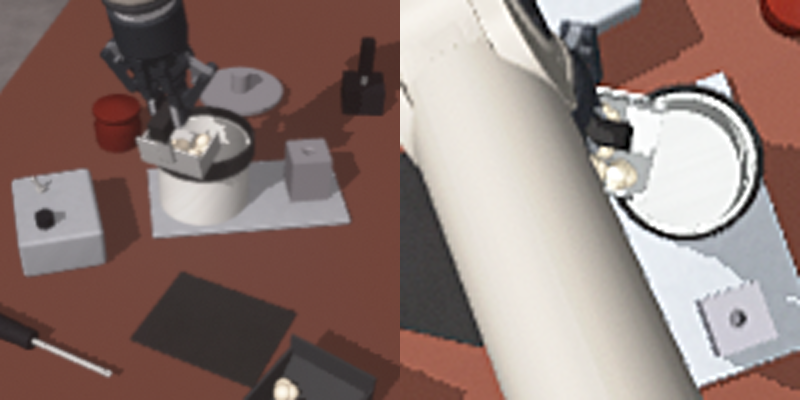

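Aligned: the lip is about 25 mm short of the canister axis and centred laterally. Pouring.

>>> servo_tool(commands=[[[-0.028,0,0],[0,0.056,0]],[[-0.055,0,0],[0,0.111,0]],[[-0.083,0,0.001],[0,0.167,0]],[[-0.11,0,0.002],[0,0.223,0]]])

```text
clock: 16.8
tcp_pos: [0.62, 0.0092, 0.2013]
orientation: [-2.442, -1.883, -0.116]
contact_force: [0.1, -0.7, -3.0]
grip_width: 0.0189
gripper_force: 79.5
```

>>> servo_tool(commands=[[[-0.025,0,-0.009],[0,0.048,0]],[[-0.05,0,-0.017],[0,0.096,0]],[[-0.076,0,-0.026],[0,0.144,0]]])

```text
clock: 17.1
tcp_pos: [0.6148, -0.01, 0.2061]
orientation: [-2.316, -1.786, -0.374]
contact_force: [1.1, -0.4, -3.5]
grip_width: 0.0187
gripper_force: 79.5
```

>>> servo_tool(commands=[[[-0.023,0,-0.008],[0,0.044,0]],[[-0.046,0,-0.016],[0,0.088,0]],[[-0.07,0,-0.024],[0,0.133,0]]])

```text
clock: 17.4
tcp_pos: [0.6103, -0.0281, 0.2064]
orientation: [-2.186, -1.686, -0.592]
contact_force: [-0.2, 0.1, -1.6]
grip_width: 0.0185
gripper_force: 79.6
```

>>> servo_tool(commands=[[[-0.023,0,-0.008],[0,0.044,0]],[[-0.046,0,-0.016],[0,0.088,0]],[[-0.07,0,-0.025],[0,0.134,0]]])

```text
clock: 17.7
tcp_pos: [0.6058, -0.046, 0.203]
orientation: [-2.044, -1.576, -0.792]
contact_force: [0.5, -0.2, -2.9]
grip_width: 0.0183
gripper_force: 79.7
```

>>> servo_tool(commands=[[[-0.038,0,-0.013],[0,0.072,0]],[[-0.076,0,-0.026],[0,0.144,0]],[[-0.076,0,-0.026],[0,0.144,0]],[[-0.076,0,-0.026],[0,0.144,0]]])

```text
clock: 18.1
tcp_pos: [0.6008, -0.0649, 0.1937]
orientation: [-1.884, -1.447, -0.981]
contact_force: [0.9, 0.7, -2.4]
grip_width: 0.0183
gripper_force: 79.7
```

```bash
python3 - <<'E'
from pour import *
st(); where()
I,_=shot('side'); J,_=shot('top')
a=cv2.resize(I[100:300,220:420],(400,400),interpolation=cv2.INTER_CUBIC); b=cv2.resize(J[150:270,270:390],(400,400),interpolation=cv2.INTER_CUBIC)
cv2.imwrite('pics/s6.png',np.hstack([a,b])[...,::-1])
b=pour(-105,-20,z=.14)
plan([b,scoop_tcp((.575,.08,.17),-105,0),scoop_tcp((.50,.28,.17),-114.5,-5),lip(.05,.12,-15),lip(.05,.012,-15),lip(.045,.005,-6)])
E
```

```text
t 18.1 p [ 0.6008 -0.0649  0.1937] F [ 0.9  0.7 -2.4] M [-1.24  0.37 -0.01] j [ 0.93  0.72 -0.71  1.79 -0.64  0.96  0.5 ] w 0.0183 g 79.7
lip tray x -0.2977 y -0.2901 z 0.1168 tilt -55.1 head -105.0
[[0.219,-0.001,0.084],[-0.001,-0.389,0.003]] rows>=4.1 
[[0.371,-0.247,0.042],[0.0,-0.222,-0.0]] rows>=2.3 
[[0.667,-0.497,-0.001],[-0.004,0.055,0.105]] rows>=4.2 
[[0.519,-0.25,0.219],[-0.0,0.111,0.0]] rows>=3.1 
[[-0.112,-0.0,0.417],[-0.0,0.0,0.0]] rows>=2.2 
[[0.021,-0.0,0.05],[-0.0,-0.1,0.0]] rows>=1.0
```

View pics/s6.png

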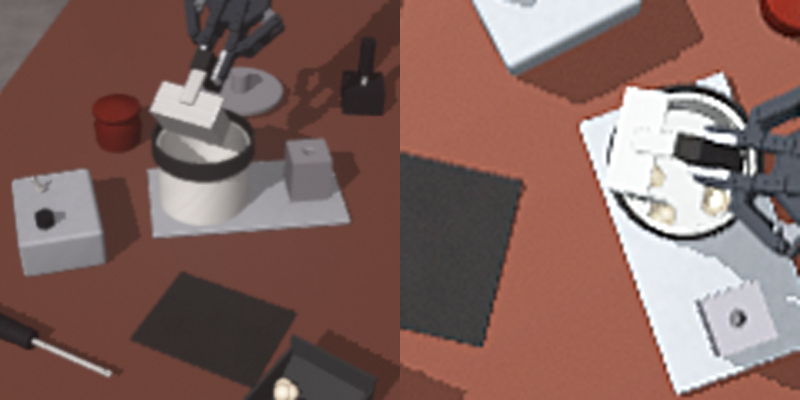

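Pour done, with lumps visible inside the canister. I'll locate the remaining lumps while the view is clear, then move back.

```bash
cat >> plan.py <<'E'
def lumps():
    a=np.radians(TA); ex=np.array([np.cos(a),np.sin(a)]);ey=np.array([-ex[1],ex[0]])
    for n in('top','side'):
        I,D=shot(n); C=cloud(n,D); L=np.stack([(C[...,:2]-TC)@ex,(C[...,:2]-TC)@ey,C[...,2]],-1)
        m=(I.min(2)>120)&(C[...,2]>.004)&(C[...,2]<.12)
        mt=m&(abs(L[...,0])<.15)&(abs(L[...,1])<.05)
        print(n,'tray pale px',mt.sum(),'x range',np.percentile(L[mt][:,0],[1,50,99]).round(3) if mt.sum() else '')
        P=[]
        for x in r.mark_of(n,'lump0'):
            u,v=int(x['uv'][0]),int(x['uv'][1])
            if x['confidence']>.2: P.append((np.round(L[v,u],3).tolist(),round(x['confidence'],2)))
        for z in P: print('   ',z)
E
python3 - <<'E'
from plan import *
lumps()
E
```

```text
top tray pale px 351 x range [-0.121 -0.099 -0.06 ]
    ([-0.102, 0.031, 0.024], 0.6)
    ([-0.328, -0.257, 0.036], 0.57)
    ([-0.304, -0.285, 0.03], 0.54)
    ([-0.097, -0.023, 0.023], 0.52)
    ([-0.083, -0.029, 0.029], 0.52)
    ([-0.092, 0.008, 0.023], 0.51)
    ([-0.111, -0.029, 0.032], 0.49)
    ([-0.079, 0.019, 0.015], 0.4)
    ([-0.353, -0.281, 0.024], 0.37)
side tray pale px 652 x range [-0.116 -0.091 -0.057]
    ([-0.076, -0.027, 0.028], 0.65)
    ([-0.098, 0.035, 0.024], 0.63)
    ([-0.093, 0.013, 0.025], 0.58)
    ([-0.096, -0.011, 0.025], 0.5)
    ([-0.098, -0.027, 0.026], 0.47)
    ([-0.064, 0.03, 0.02], 0.44)
    ([-0.622, -0.225, 0.021], 0.34)
```

>>> servo_tool(commands=[[[0.055,0,0.021],[0,-0.1,0]],[[0.11,0,0.042],[0,-0.2,0]],[[0.165,0,0.063],[0,-0.3,0]],[[0.219,0,0.084],[0,-0.389,0]],[[0.219,0,0.084],[0,-0.389,0]]])

```text
clock: 18.9
tcp_pos: [0.6152, -0.0066, 0.2327]
orientation: [-2.287, -1.788, -0.414]
contact_force: [0.9, 1.8, -1.9]
grip_width: 0.0187
gripper_force: 79.7
```

>>> servo_tool(commands=[[[0.12,-0.08,0.014],[0,-0.074,0]],[[0.24,-0.16,0.028],[0,-0.148,0]],[[0.371,-0.247,0.042],[0,-0.222,0]],[[0.371,-0.247,0.042],[0,-0.222,0]]])

```text
clock: 19.3
tcp_pos: [0.5743, 0.1008, 0.2513]
orientation: [-2.468, -1.937, -0.01]
contact_force: [0.1, 1.9, -1.9]
grip_width: 0.0185
gripper_force: 79.7
```

>>> servo_tool(commands=[[[0.167,-0.124,0],[-0.001,0.014,0.026]],[[0.334,-0.248,0],[-0.002,0.028,0.052]],[[0.5,-0.373,0],[-0.003,0.042,0.08]],[[0.667,-0.497,0],[-0.004,0.055,0.105]],[[0.667,-0.497,0],[-0.004,0.055,0.105]]])

```text
clock: 19.8
tcp_pos: [0.495, 0.2855, 0.2497]
orientation: [-2.585, -1.683, -0.115]
contact_force: [-0.5, -0.3, -2.7]
grip_width: 0.0185
gripper_force: 79.6
```

>>> servo_tool(commands=[[[0.17,-0.08,0.07],[0,0.037,0]],[[0.34,-0.16,0.14],[0,0.074,0]],[[0.519,-0.25,0.219],[0,0.111,0]],[[0.519,-0.25,0.219],[0,0.111,0]],[[0.519,-0.25,0.219],[0,0.111,0]]])

```text
clock: 20.3
tcp_pos: [0.4966, 0.4272, 0.2051]
orientation: [-2.502, -1.617, -0.326]
contact_force: [0.2, -0.3, -1.9]
grip_width: 0.0182
gripper_force: 79.5
```

```bash
python3 - <<'E'
from plan import *
st(); where()
plan([lip(.045,.012,-15),lip(.04,.004,-6)])
E
```

```text
t 20.3 p [0.4966 0.4272 0.2051] F [ 0.2 -0.3 -1.9] M [-0.51  0.2   0.01] j [-0.4   0.43 -0.46  1.81  0.14  0.7  -1.32] w 0.0182 g 79.5
lip tray x 0.0477 y 0.0017 z 0.1180 tilt -15.0 head -114.3
[[-0.12,0.007,0.407],[-0.003,0.0,0.003]] rows>=2.1 
[[0.02,0.0,0.053],[0.0,-0.1,-0.0]] rows>=1.0
```

>>> servo_tool(commands=[[[-0.05,0.003,0.17],[0,0,0]],[[-0.085,0.005,0.29],[0,0,0]],[[-0.105,0.007,0.36],[0,0,0]],[[-0.118,0.007,0.4],[0,0,0]],[[-0.12,0.007,0.407],[0,0,0]],[[-0.12,0.007,0.407],[0,0,0]]])

```text
clock: 20.9
tcp_pos: [0.4996, 0.4232, 0.1009]
orientation: [-2.506, -1.613, -0.332]
contact_force: [-0.3, -0.2, -1.7]
grip_width: 0.0181
gripper_force: 79.5
```

>>> servo_tool(commands=[[[0.01,0,0.03],[0,-0.05,0]],[[0.02,0,0.055],[0,-0.1,0]],[[0.02,0,0.058],[0,-0.1,0]],[[0.02,0,0.058],[0,-0.1,0]]])

```text
clock: 21.3
tcp_pos: [0.5026, 0.4321, 0.0883]
orientation: [-2.588, -1.668, -0.14]
contact_force: [0.0, 0.3, -2.8]
grip_width: 0.0181
gripper_force: 79.5
```

```bash
python3 - <<'E'
from plan import *
st(); where()
plan([lip(-.04,.003,-6),lip(-.085,.003,-6)])
E
```

```text
t 21.3 p [0.5026 0.4321 0.0883] F [ 0.   0.3 -2.8] M [-0.18  0.14  0.05] j [-0.54  0.62 -0.34  1.77  0.25  0.7  -1.42] w 0.0181 g 79.5
lip tray x 0.0416 y -0.0020 z 0.0047 tilt -6.2 head -114.4
[[-0.324,-0.009,-0.028],[-0.0,-0.003,0.001]] rows>=1.6 
[[-0.179,0.0,-0.019],[-0.0,0.0,0.0]] rows>=0.9
```

>>> servo_tool(commands=[[[-0.04,-0.002,0.001],[0,0,0]],[[-0.08,-0.004,-0.003],[0,0,0]],[[-0.12,-0.006,-0.008],[0,0,0]],[[-0.16,-0.008,-0.012],[0,0,0]],[[-0.2,-0.009,-0.016],[0,0,0]],[[-0.24,-0.009,-0.02],[0,0,0]],[[-0.28,-0.009,-0.024],[0,0,0]],[[-0.324,-0.009,-0.028],[0,0,0]]])

```text
clock: 22.1
tcp_pos: [0.4682, 0.3592, 0.0881]
orientation: [-2.588, -1.667, -0.147]
contact_force: [2.8, 1.3, 5.5]
grip_width: 0.0184
gripper_force: 80.2
```

>>> servo_tool(commands=[[[-0.02,0,-0.002],[0,0,0]],[[-0.04,0,-0.004],[0,0,0]],[[-0.06,0,-0.006],[0,0,0]],[[-0.08,0,-0.009],[0,0,0]],[[-0.1,0,-0.011],[0,0,0]],[[-0.12,0,-0.013],[0,0,0]],[[-0.14,0,-0.015],[0,0,0]],[[-0.16,0,-0.017],[0,0,0]],[[-0.179,0,-0.019],[0,0,0]],[[-0.179,0,-0.019],[0,0,0]]])

```text
clock: 23.1
tcp_pos: [0.4498, 0.3178, 0.0881]
orientation: [-2.59, -1.666, -0.147]
contact_force: [3.4, 2.7, 9.0]
grip_width: 0.0186
gripper_force: 81.1
```

```bash
python3 - <<'E'
from plan import *
st(); where()
I,_=shot('side'); J,_=shot('top')
a=cv2.resize(I[220:400,270:450],(400,400),interpolation=cv2.INTER_CUBIC); b=cv2.resize(J[190:290,170:270],(400,400),interpolation=cv2.INTER_CUBIC)
cv2.imwrite('pics/s7.png',np.hstack([a,b])[...,::-1])
plan([lip(-.1,.003,-6),lip(-.1,.003,0),lip(-.046,.006,25,at=-.03),lip(-.035,.13,28,at=-.03)])
E
```

```text
t 23.1 p [0.4498 0.3178 0.0881] F [3.4 2.7 9. ] M [ 0.85 -0.57 -0.05] j [-0.4   0.48 -0.37  2.03  0.23  0.57 -1.35] w 0.0186 g 81.1
lip tray x -0.0841 y -0.0016 z 0.0043 tilt -6.4 head -114.5
[[-0.062,-0.006,-0.001],[0.001,-0.004,0.0]] rows>=0.3 
[[0.033,0.0,0.018],[0.0,-0.067,0.0]] rows>=0.7 
[[0.119,0.0,-0.02],[0.0,-0.278,0.0]] rows>=2.9 
[[-0.153,0.001,-0.472],[0.0,-0.033,0.0]] rows>=2.5
```

View pics/s7.png

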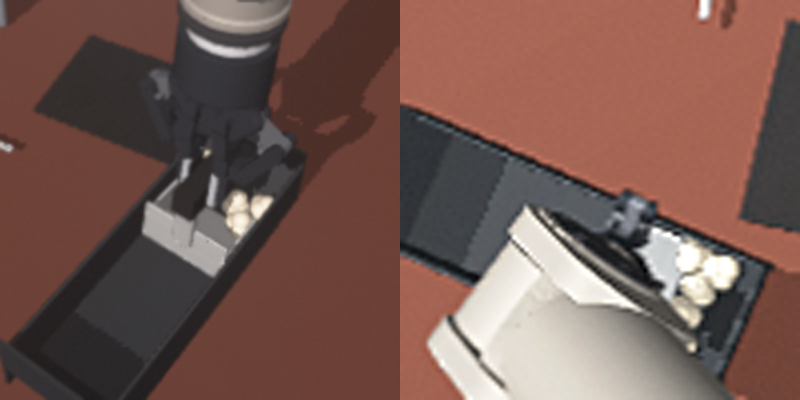

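```bash
python3 - <<'E'
from plan import *
plan([lip(-.105,.003,-6),lip(-.108,.003,-1),lip(-.117,.016,10),lip(-.126,.033,25),lip(-.115,.16,28)])
E
```

```text
[[-0.082,-0.006,-0.003],[0.001,-0.004,0.0]] rows>=0.4 
[[0.015,0.0,0.013],[0.0,-0.056,0.0]] rows>=0.6 
[[0.024,0.0,-0.018],[0.0,-0.122,0.0]] rows>=1.3 
[[0.03,0.0,-0.01],[0.0,-0.167,0.0]] rows>=1.7 
[[-0.158,0.001,-0.471],[0.0,-0.033,0.0]] rows>=2.5
```

>>> servo_tool(commands=[[[-0.016,-0.002,-0.002],[0,0,0]],[[-0.032,-0.003,-0.003],[0,0,0]],[[-0.048,-0.004,-0.005],[0,0,0]],[[-0.064,-0.005,-0.007],[0,0,0]],[[-0.082,-0.006,-0.009],[0,0,0]],[[-0.082,-0.006,-0.009],[0,0,0]]])

```text
clock: 23.8
tcp_pos: [0.44, 0.3, 0.0881]
orientation: [-2.589, -1.666, -0.147]
contact_force: [3.7, 4.9, 8.3]
grip_width: 0.0183
gripper_force: 81.1
```

>>> servo_tool(commands=[[[0.007,0,0.006],[0,-0.028,0]],[[0.015,0,0.011],[0,-0.056,0]]])

```text
clock: 24.0
tcp_pos: [0.4414, 0.3029, 0.0853]
orientation: [-2.634, -1.694, -0.029]
contact_force: [4.1, 5.7, 3.5]
grip_width: 0.0186
gripper_force: 80.5
```

>>> servo_tool(commands=[[[0.008,0,-0.006],[0,-0.04,0]],[[0.016,0,-0.012],[0,-0.08,0]],[[0.024,0,-0.018],[0,-0.122,0]]])

```text
clock: 24.3
tcp_pos: [0.4425, 0.3081, 0.0887]
orientation: [2.556, 1.646, -0.223]
contact_force: [2.3, 3.0, -1.7]
grip_width: 0.0183
gripper_force: 79.7
```

>>> servo_tool(commands=[[[0.01,0,-0.003],[0,-0.055,0]],[[0.02,0,-0.006],[0,-0.11,0]],[[0.03,0,-0.01],[0,-0.167,0]]])

```text
clock: 24.6
tcp_pos: [0.4448, 0.313, 0.0893]
orientation: [2.4, 1.545, -0.54]
contact_force: [0.1, 1.0, -3.8]
grip_width: 0.018
gripper_force: 79.5
```

>>> servo_tool(commands=[[[-0.02,0,-0.06],[0,-0.005,0]],[[-0.04,0,-0.12],[0,-0.01,0]],[[-0.06,0,-0.18],[0,-0.02,0]],[[-0.08,0,-0.24],[0,-0.03,0]],[[-0.1,0,-0.3],[0,-0.033,0]],[[-0.13,0,-0.39],[0,-0.033,0]],[[-0.158,0,-0.47],[0,-0.033,0]],[[-0.158,0,-0.47],[0,-0.033,0]],[[-0.158,0,-0.47],[0,-0.033,0]]])

```text
clock: 25.5
tcp_pos: [0.4509, 0.3262, 0.2116]
orientation: [2.369, 1.526, -0.593]
contact_force: [-1.0, -0.6, -2.9]
grip_width: 0.0182
gripper_force: 79.5
```

```bash
python3 - <<'E'
from pour import *
st(); where()
lumps()
plan([scoop_tcp((.51,.25,.17),-110,26),scoop_tcp((.575,.08,.17),-105,24),pour(-105,15,z=.125)])
E
```

```text
t 25.5 p [0.4509 0.3262 0.2116] F [-1.  -0.6 -2.9] M [ 0.76 -0.33  0.05] j [-0.64  0.58 -0.27  1.58  0.26  1.49 -1.41] w 0.0182 g 79.5
lip tray x -0.1183 y 0.0012 z 0.1588 tilt 28.0 head -114.4
top tray pale px 4 x range [-0.098 -0.023 -0.017]
    ([-0.349, -0.32, 0.024], 0.6)
    ([-0.3, -0.279, 0.037], 0.58)
    ([-0.11, 0.026, 0.164], 0.56)
    ([-0.353, -0.281, 0.026], 0.56)
    ([-0.076, 0.022, 0.156], 0.51)
    ([-0.101, -0.025, 0.173], 0.5)
    ([-0.101, -0.006, 0.174], 0.49)
    ([-0.082, -0.008, 0.218], 0.4)
    ([-0.328, -0.257, 0.031], 0.4)
side tray pale px 0 x range 
    ([-0.065, 0.027, 0.158], 0.48)
    ([-0.007, 0.062, 0.264], 0.47)
    ([-0.072, 0.006, 0.16], 0.4)
[[-0.063,0.329,-0.091],[-0.023,0.023,-0.043]] rows>=1.7 
[[-0.506,0.464,0.241],[-0.024,0.023,-0.051]] rows>=3.6 
[[-0.193,0.247,0.293],[0.0,0.1,0.0]] rows>=2.1
```

```bash
python3 - <<'E'
from pour import *
W=[lip(-.11,.17,35),scoop_tcp((.51,.25,.16),-110,34),scoop_tcp((.575,.08,.165),-105,32),pour(-105,18,z=.125)]
q=np.array(r.get_obs()['joints'])
for p,Q in W:
    q,e,a=ik(p,Q,q,K); print(np.round(q,2),e,a)
plan(W)
I,_=shot('top'); J,_=shot('side')
a=cv2.resize(J[220:400,270:450],(400,400),interpolation=cv2.INTER_CUBIC);b=cv2.resize(I[200:290,170:270],(400,360),interpolation=cv2.INTER_CUBIC)
b=np.vstack([b,np.zeros((40,400,3),np.uint8)]); cv2.imwrite('pics/s8.png',np.hstack([a,b])[...,::-1])
E
```

```text
[-0.69  0.65 -0.24  1.49  0.32  1.62 -1.44] 8.680396136262536e-08 5.3088597962286996e-05
[-0.62  0.66 -0.23  1.44  0.4   1.61 -1.28] 6.595754256029351e-08 3.7358968995787754e-05
[-0.39  0.57 -0.18  1.57  0.51  1.44 -1.  ] 1.5493940136104976e-07 0.00010316412000153489
[-0.14  0.54 -0.2   1.64  0.42  1.16 -0.78] 1.475090802237243e-07 0.00013975740261296275
[[0.043,0.006,-0.035],[-0.001,-0.076,0.001]] rows>=0.8 
[[-0.044,0.321,-0.009],[-0.028,0.011,-0.041]] rows>=1.6 
[[-0.479,0.459,0.29],[-0.03,0.022,-0.047]] rows>=3.6 
[[-0.187,0.248,0.302],[-0.0,0.155,0.0]] rows>=2.2
```

View pics/s8.png

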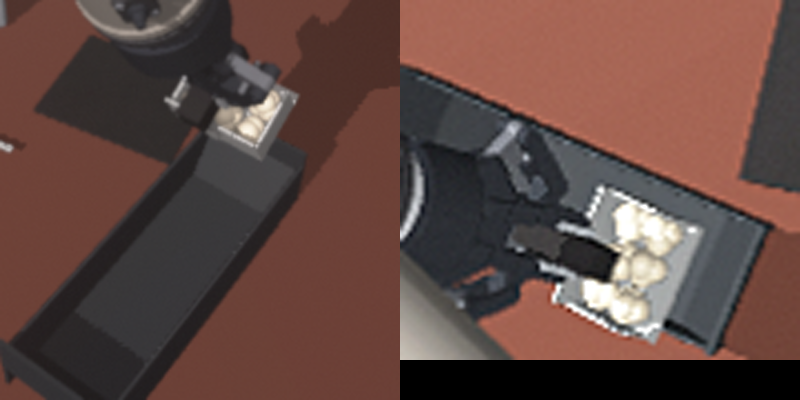

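The tray is empty, so all six remaining lumps are in the pan. I'll transport gently with extra tilt.

>>> servo_tool(commands=[[[0.022,0.003,-0.018],[0,-0.038,0]],[[0.043,0.006,-0.035],[0,-0.076,0]],[[0.043,0.006,-0.035],[0,-0.076,0]]])

```text
clock: 26.1
tcp_pos: [0.458, 0.3409, 0.2134]
orientation: [2.287, 1.478, -0.721]
contact_force: [0.1, 0.9, -4.6]
grip_width: 0.0185
gripper_force: 79.5
```

>>> servo_tool(commands=[[[-0.004,0.03,-0.001],[-0.003,0.001,-0.004]],[[-0.012,0.09,-0.003],[-0.008,0.003,-0.012]],[[-0.021,0.15,-0.004],[-0.013,0.005,-0.02]],[[-0.03,0.21,-0.006],[-0.018,0.007,-0.027]],[[-0.038,0.27,-0.008],[-0.023,0.009,-0.034]],[[-0.044,0.321,-0.009],[-0.028,0.011,-0.041]]])

```text
clock: 26.7
tcp_pos: [0.5295, 0.2979, 0.2236]
orientation: [2.23, 1.563, -0.678]
contact_force: [0.2, -0.8, -3.6]
grip_width: 0.0187
gripper_force: 79.5
```

>>> servo_tool(commands=[[[-0.048,0.046,0.029],[-0.003,0.002,-0.005]],[[-0.096,0.092,0.058],[-0.006,0.004,-0.009]],[[-0.144,0.138,0.087],[-0.009,0.007,-0.014]],[[-0.192,0.184,0.116],[-0.012,0.009,-0.019]],[[-0.24,0.23,0.145],[-0.015,0.011,-0.023]],[[-0.288,0.276,0.174],[-0.018,0.013,-0.028]],[[-0.336,0.322,0.203],[-0.021,0.015,-0.033]],[[-0.384,0.368,0.232],[-0.024,0.018,-0.038]],[[-0.42,0.403,0.255],[-0.026,0.02,-0.042]],[[-0.455,0.437,0.276],[-0.028,0.021,-0.045]],[[-0.479,0.459,0.29],[-0.03,0.022,-0.047]]])

```text
clock: 27.8
tcp_pos: [0.5888, 0.1272, 0.2295]
orientation: [2.171, 1.668, -0.62]
contact_force: [-0.6, -0.4, -3.0]
grip_width: 0.0186
gripper_force: 79.5
```

>>> servo_tool(commands=[[[-0.03,0.041,0.05],[0,0.02,0]],[[-0.06,0.082,0.1],[0,0.04,0]],[[-0.09,0.123,0.15],[0,0.06,0]],[[-0.12,0.165,0.2],[0,0.09,0]],[[-0.15,0.206,0.25],[0,0.12,0]],[[-0.187,0.248,0.302],[0,0.155,0]],[[-0.187,0.248,0.302],[0,0.155,0]],[[-0.187,0.248,0.302],[0,0.155,0]]])

```text
clock: 28.6
tcp_pos: [0.6275, 0.0349, 0.1899]
orientation: [2.325, 1.784, -0.368]
contact_force: [-0.1, 0.9, -2.7]
grip_width: 0.0183
gripper_force: 79.5
```

```bash
python3 - <<'E'
from pour import *
st(); where(); print(pour(-105,18,z=.125)[0])
plan([pour(-105,-5),pour(-105,-18),pour(-105,-30),pour(-105,-42),pour(-105,-55)])
E
```

```text
t 28.6 p [0.6275 0.0349 0.1899] F [-0.1  0.9 -2.7] M [ 0.6  -0.21 -0.05] j [-0.14  0.54 -0.21  1.64  0.4   1.18 -0.78] w 0.0183 g 79.5
lip tray x -0.2989 y -0.2903 z 0.1254 tilt 17.9 head -105.0
[0.62694614 0.03453807 0.18934188]
[[-0.127,-0.002,0.003],[-0.001,0.255,-0.0]] rows>=2.7 
[[-0.076,0.0,-0.026],[-0.0,0.144,-0.0]] rows>=1.5 
[[-0.07,0.0,-0.025],[-0.0,0.133,-0.0]] rows>=1.4 
[[-0.07,0.0,-0.024],[-0.0,0.134,-0.0]] rows>=1.4 
[[-0.075,0.0,-0.026],[-0.0,0.144,-0.0]] rows>=1.5
```

>>> servo_tool(commands=[[[-0.025,0,0],[0,0.051,0]],[[-0.05,0,0.001],[0,0.102,0]],[[-0.076,-0.001,0.002],[0,0.153,0]],[[-0.102,-0.001,0.003],[0,0.204,0]],[[-0.127,-0.002,0.003],[0,0.255,0]]])

```text
clock: 29.1
tcp_pos: [0.6193, 0.0082, 0.1994]
orientation: [-2.442, -1.882, -0.111]
contact_force: [0.0, 0.1, -4.4]
grip_width: 0.0185
gripper_force: 79.5
```

>>> servo_tool(commands=[[[-0.019,0,-0.006],[0,0.036,0]],[[-0.038,0,-0.013],[0,0.072,0]],[[-0.057,0,-0.02],[0,0.108,0]],[[-0.076,0,-0.026],[0,0.144,0]]])

```text
clock: 29.5
tcp_pos: [0.6142, -0.0108, 0.2041]
orientation: [-2.316, -1.786, -0.368]
contact_force: [1.0, 0.4, -3.2]
grip_width: 0.0184
gripper_force: 79.5
```

>>> servo_tool(commands=[[[-0.018,0,-0.006],[0,0.033,0]],[[-0.035,0,-0.012],[0,0.066,0]],[[-0.053,0,-0.018],[0,0.1,0]],[[-0.07,0,-0.025],[0,0.133,0]]])

```text
clock: 29.9
tcp_pos: [0.6096, -0.0289, 0.2047]
orientation: [-2.186, -1.685, -0.587]
contact_force: [-0.2, -0.5, -2.6]
grip_width: 0.0183
gripper_force: 79.6
```

>>> servo_tool(commands=[[[-0.023,0,-0.008],[0,0.044,0]],[[-0.046,0,-0.016],[0,0.088,0]],[[-0.07,0,-0.024],[0,0.134,0]]])

```text
clock: 30.2
tcp_pos: [0.6052, -0.0466, 0.2014]
orientation: [-2.044, -1.576, -0.789]
contact_force: [0.5, -0.5, -2.5]
grip_width: 0.0187
gripper_force: 79.7
```

>>> servo_tool(commands=[[[-0.038,0,-0.013],[0,0.072,0]],[[-0.075,0,-0.026],[0,0.144,0]],[[-0.075,0,-0.026],[0,0.144,0]],[[-0.075,0,-0.026],[0,0.144,0]],[[-0.075,0,-0.026],[0,0.144,0]]])

```text
clock: 30.7
tcp_pos: [0.6008, -0.0633, 0.1943]
orientation: [-1.882, -1.452, -0.979]
contact_force: [-0.1, -0.1, -2.3]
grip_width: 0.0187
gripper_force: 79.7
```

```bash
cat >> pour.py <<'E'
MATO=np.array([.5445,.1675,.003]) # scoop origin target on mat
E
python3 - <<'E'
from pour import *
st(); where()
lumps()
m=scoop_tcp(MATO,-15.4,0)
W=[pour(-105,-20,z=.14),scoop_tcp((.575,.08,.17),-105,0),scoop_tcp((.55,.15,.16),-60,0),scoop_tcp(MATO+[0,0,.08],-15.4,0),scoop_tcp(MATO+[0,0,.004],-15.4,0)]
q=np.array(r.get_obs()['joints'])
for p,Q in W:
    q,e,a=ik(p,Q,q,K); print(np.round(q,2),round(e,4),round(a,2))
plan(W)
E
```

```text
t 30.7 p [ 0.6008 -0.0633  0.1943] F [-0.1 -0.1 -2.3] M [-1.27  0.33  0.06] j [ 0.94  0.73 -0.73  1.79 -0.62  0.95  0.49] w 0.0187 g 79.7
lip tray x -0.2964 y -0.2894 z 0.1173 tilt -55.0 head -104.7
top tray pale px 5 x range [-0.127 -0.057  0.105]
    ([-0.306, -0.295, 0.028], 0.64)
    ([-0.353, -0.27, 0.042], 0.63)
    ([-0.322, -0.338, 0.036], 0.54)
    ([-0.364, -0.276, 0.029], 0.52)
    ([-0.3, -0.331, 0.039], 0.5)
    ([-0.335, -0.252, 0.014], 0.42)
    ([-0.335, -0.285, 0.033], 0.38)
side tray pale px 0 x range 
[ 0.48  0.44 -0.51  1.76 -0.17  0.94 -0.15] 0.0 0.0
[ 0.1   0.36 -0.45  1.75  0.18  1.07 -0.67] 0.0 0.0
[ 0.13  0.38 -0.65  1.8   0.26  1.05 -0.09] 0.0 0.0
[ 0.2   0.52 -0.81  1.88  0.46  0.94  0.49] 0.0 0.0
[ 0.13  0.61 -0.72  1.93  0.56  0.81  0.41] 0.0 0.0
[[0.226,0.001,0.084],[-0.001,-0.388,0.002]] rows>=4.1 
[[0.371,-0.248,0.043],[-0.0,-0.222,0.0]] rows>=2.3 
[[0.236,-0.192,0.04],[0.0,-0.0,-0.5]] rows>=5.2 
[[0.062,-0.007,0.308],[0.0,-0.0,-0.495]] rows>=5.2 
[[-0.001,-0.0,0.304],[0.0,-0.0,-0.0]] rows>=1.5
```

>>> servo_tool(commands=[[[0.056,0,0.021],[0,-0.097,0]],[[0.113,0,0.042],[0,-0.194,0]],[[0.17,0,0.063],[0,-0.291,0]],[[0.226,0,0.084],[0,-0.388,0]],[[0.226,0,0.084],[0,-0.388,0]]])

```text
clock: 31.4
tcp_pos: [0.6152, -0.0055, 0.2332]
orientation: [-2.286, -1.788, -0.413]
contact_force: [0.2, 2.4, -2.6]
grip_width: 0.0188
gripper_force: 79.7
```

>>> servo_tool(commands=[[[0.12,-0.08,0.014],[0,-0.074,0]],[[0.24,-0.16,0.028],[0,-0.148,0]],[[0.371,-0.248,0.043],[0,-0.222,0]],[[0.371,-0.248,0.043],[0,-0.222,0]]])

```text
clock: 31.8
tcp_pos: [0.574, 0.1018, 0.2516]
orientation: [-2.466, -1.937, -0.009]
contact_force: [-0.5, 1.9, -2.9]
grip_width: 0.0186
gripper_force: 79.7
```

>>> servo_tool(commands=[[[0.236,-0.192,0.04],[0,0,-0.5]],[[0.236,-0.192,0.04],[0,0,-0.5]],[[0.236,-0.192,0.04],[0,0,-0.5]],[[0.236,-0.192,0.04],[0,0,-0.5]],[[0.236,-0.192,0.04],[0,0,-0.5]],[[0.236,-0.192,0.04],[0,0,-0.5]],[[0.236,-0.192,0.04],[0,0,-0.5]]])

```text
clock: 32.5
tcp_pos: [0.5447, 0.1556, 0.2392]
orientation: [-1.566, -2.719, -0.004]
contact_force: [-0.1, -0.3, -2.5]
grip_width: 0.0182
gripper_force: 79.6
```

>>> servo_tool(commands=[[[0.062,-0.007,0.308],[0,0,-0.495]],[[0.062,-0.007,0.308],[0,0,-0.495]],[[0.062,-0.007,0.308],[0,0,-0.495]],[[0.062,-0.007,0.308],[0,0,-0.495]],[[0.062,-0.007,0.308],[0,0,-0.495]],[[0.062,-0.007,0.308],[0,0,-0.495]],[[0.062,-0.007,0.308],[0,0,-0.495]],[[0.062,-0.007,0.308],[0,0,-0.495]]])

```text
clock: 33.3
tcp_pos: [0.536, 0.1682, 0.1624]
orientation: [-0.425, -3.111, -0.004]
contact_force: [1.1, -0.2, -3.3]
grip_width: 0.0184
gripper_force: 79.6
```

```bash
python3 - <<'E'
from pour import *
st(); where()
plan([scoop_tcp(MATO+[0,0,.003],-15.4,0)])
E
```

```text
t 33.3 p [0.536  0.1682 0.1624] F [ 1.1 -0.2 -3.3] M [ 0.02 -0.01 -0.05] j [ 0.13  0.49 -0.7   1.88  0.38  0.92  0.55] w 0.0184 g 79.6
lip tray x -0.1496 y -0.1792 z 0.0823 tilt -0.1 head -15.6
[[-0.002,0.006,0.306],[0.001,-0.001,-0.002]] rows>=1.5
```

>>> servo_tool(commands=[[[0,0.002,0.1],[0,0,0]],[[-0.001,0.004,0.19],[0,0,0]],[[-0.002,0.006,0.26],[0,0,0]],[[-0.002,0.006,0.295],[0,0,0]],[[-0.002,0.006,0.308],[0,0,0]],[[-0.002,0.006,0.316],[0,0,0]],[[-0.002,0.006,0.316],[0,0,0]]])

```text
clock: 34.0
tcp_pos: [0.5371, 0.1701, 0.0845]
orientation: [-0.421, -3.113, -0.003]
contact_force: [-2.0, 0.0, 1.9]
grip_width: 0.0184
gripper_force: 80.1
```

>>> servo_tool(commands=[[[0,0,0],[0,0,0]],[[0,0,0],[0,0,0]],[[0,0,0],[0,0,0]],[[0,0,0],[0,0,0]],[[0,0,0],[0,0,0]],[[0,0,0],[0,0,0]]], claw=0)

```text
clock: 34.6
tcp_pos: [0.5369, 0.1697, 0.0833]
orientation: [-0.42, -3.112, -0.004]
contact_force: [-0.0, -0.6, 0.0]
grip_width: 0.0859
gripper_force: 0.0
```

>>> servo_tool(commands=[[[0,0,-0.2],[0,0,0]],[[0,0,-0.4],[0,0,0]],[[0,0,-0.6],[0,0,0]],[[0,0,-0.8],[0,0,0]],[[0,0,-0.8],[0,0,0]]])

```text
clock: 35.1
tcp_pos: [0.5401, 0.1715, 0.2907]
orientation: [0.419, 3.103, 0.012]
contact_force: [0.0, 0.7, -0.4]
grip_width: 0.0856
gripper_force: 0.0
```

```bash
python3 - <<'E'
from pour import *
st()
W=[((.56,-.06,.28),rot(164.6)),((.52,-.24,.28),rot(120))]
q=np.array(r.get_obs()['joints'])
for p,Q in W:
    q,e,a=ik(p,Q,q,K); print(np.round(q,2),round(e,4),round(a,2))
plan(W)
E
```

```text
t 35.1 p [0.5401 0.1715 0.2907] F [ 0.   0.7 -0.4] M [ 0.02 -0.04  0.01] j [ 0.19  0.35 -0.76  1.74  0.26  1.14  0.65] w 0.0856 g 0.0
[ 0.56  0.34 -0.69  1.76  0.24  1.13  1.09] 0.0 0.0
[ 0.71  0.32 -0.47  1.74  0.16  1.12  0.72] 0.0 0.0
[[-0.322,-0.872,0.038],[0.006,0.006,0.0]] rows>=4.7 
[[-0.037,-0.737,0.0],[-0.0,-0.0,0.496]] rows>=5.2
```

>>> servo_tool(commands=[[[-0.08,-0.22,0.01],[0,0,0]],[[-0.16,-0.43,0.02],[0,0,0]],[[-0.24,-0.65,0.03],[0,0,0]],[[-0.32,-0.87,0.038],[0,0,0]],[[-0.32,-0.87,0.038],[0,0,0]],[[-0.32,-0.87,0.038],[0,0,0]]])

```text
clock: 35.7
tcp_pos: [0.5561, -0.0684, 0.2719]
orientation: [-0.435, -3.109, 0.001]
contact_force: [0.1, 0.6, 0.4]
grip_width: 0.0854
gripper_force: 0.0
```

>>> servo_tool(commands=[[[-0.037,-0.737,0],[0,0,0.496]],[[-0.037,-0.737,0],[0,0,0.496]],[[-0.037,-0.737,0],[0,0,0.496]],[[-0.037,-0.737,0],[0,0,0.496]],[[-0.037,-0.737,0],[0,0,0.496]],[[-0.037,-0.737,0],[0,0,0.496]],[[-0.037,-0.737,0],[0,0,0.496]]])

```text
clock: 36.4
tcp_pos: [0.517, -0.2399, 0.2726]
orientation: [-1.563, -2.722, -0.004]
contact_force: [0.4, -0.2, 0.3]
grip_width: 0.0855
gripper_force: 0.0
```

```bash
python3 - <<'E'
from pour import *
st()
plan([((.33,-.45,.28),rot(75))])
E
```

```text
t 36.4 p [ 0.517  -0.2399  0.2726] F [ 0.4 -0.2  0.3] M [-0.01 -0.   -0.02] j [ 0.7   0.32 -0.47  1.76  0.16  1.1   0.71] w 0.0855 g 0.0
[[-0.349,-1.069,-0.031],[-0.0,-0.002,0.503]] rows>=5.6 BAD
```

>>> servo_tool(commands=[[[-0.33,-1,-0.03],[0,0,0.5]],[[-0.33,-1,-0.03],[0,0,0.5]],[[-0.33,-1,-0.03],[0,0,0.5]],[[-0.33,-1,-0.03],[0,0,0.5]],[[-0.33,-1,-0.03],[0,0,0.5]],[[-0.33,-1,-0.03],[0,0,0.5]],[[-0.33,-1,-0.03],[0,0,0.5]]])

```text
clock: 37.1
tcp_pos: [0.3401, -0.439, 0.2799]
orientation: [-2.491, -1.91, -0.0]
contact_force: [0.5, 0.3, 1.2]
grip_width: 0.0856
gripper_force: 0.0
```

```bash
python3 - <<'E'
from pour import *
from scipy.optimize import least_squares
np.set_printoptions(precision=4,suppress=True)
st()
def sel(C,c,rad,z0,z1):
    P=C.reshape(-1,3); return P[(np.hypot(P[:,0]-c[0],P[:,1]-c[1])<rad)&(P[:,2]>z0)&(P[:,2]<z1)]
def rect(P): c,s,a=cv2.minAreaRect((P[:,:2]*1000).astype(np.float32)); return np.round(c,1),np.round(s,1),round(a,1)
ims={}
for n in('top','side'):
    I,D=shot(n); C=cloud(n,D); ims[n]=I
    print(n)
    print(' bar',rect(sel(C,(.54,.17),.07,.078,.1)),'true TCP .537 .1699')
    Q=sel(C,(.605,-.046),.08,.1,.115); (c,s,a)=cv2.fitEllipse((Q[:,:2]*1000).astype(np.float32)); print(' collar',rect(Q),np.median(Q[:,2]),np.percentile(Q[:,2],95))
    print(' well',rect(sel(C,(.477,-.09),.05,.063,.078)))
    print(' lid',rect(sel(C,(.605,-.295),.1,.013,.026)),' knob',rect(sel(C,(.605,-.295),.04,.044,.06)))
    print(' probe',rect(sel(C,(.422,-.32),.04,.095,.13)), 'stand',rect(sel(C,(.422,-.32),.06,.034,.048)))
    # lumps
    Q=sel(C,(.605,-.046),.05,.02,.09); print(' canister content z',np.percentile(Q[:,2],[50,90,99]))
    print(' nl',[(np.round(C[int(x['uv'][1]),int(x['uv'][0])],3).tolist(),round(x['confidence'],2)) for x in r.mark_of(n,'lump0')])
    for t in('well','lid','scoop','mat'):
        for x in r.mark_of(n,t)[:1]: print(' ',t,x['uv'],round(x['confidence'],2))
a=ims['top'][140:290,240:480]; cv2.imwrite('pics/t9.png',cv2.resize(a,(800,500),interpolation=cv2.INTER_CUBIC)[...,::-1])
E
```

```text
t 37.1 p [ 0.3401 -0.439   0.2799] F [0.5 0.3 1.2] M [ 0.01 -0.03 -0.02] j [ 0.98  0.27 -0.22  1.8   0.06  1.09  0.48] w 0.0856 g 0.0
top
 bar (array([539. , 168.5]), array([20.6, 65.7]), 74.5) true TCP .537 .1699
 collar (array([607.9, -47.5]), array([124.7, 125.6]), 88.3) 0.10702890678193466 0.11137323853828297
 well (array([480.3, -90.6]), array([50.1, 50.5]), 18.2)
 lid (array([ 607.8, -295.7]), array([125.3, 126.4]), 24.0)  knob (array([ 607.5, -295.7]), array([24.3, 24.7]), 45.8)
 probe (array([ 423.9, -322.4]), array([18.9, 19.5]), 0.2) stand (array([ 424.2, -322.6]), array([60.9, 62.7]), 8.1)
 canister content z [0.0298 0.0373 0.0424]
 nl [([0.604, -0.026, 0.032], 0.6), ([0.567, -0.028, 0.033], 0.58), ([0.639, -0.036, 0.027], 0.49), ([0.616, -0.035, 0.027], 0.46), ([0.565, -0.067, 0.039], 0.45), ([0.653, -0.063, 0.023], 0.43), ([0.61, -0.056, 0.02], 0.4), ([0.618, -0.079, 0.021], 0.4), ([0.577, -0.076, 0.037], 0.37)]
  well [371.9, 244.6] 0.57
  lid [438.9, 200.0] 0.87
  scoop [280.6, 223.7] 0.65
  mat [280.3, 223.1] 0.74
side
 bar (array([534.2, 170.7]), array([23.6, 66.9]), 73.3) true TCP .537 .1699
 collar (array([603.1, -45. ]), array([127.5, 127. ]), 62.9) 0.104490581243877 0.10702988954847305
 well (array([477.2, -87.2]), array([50.8, 56.4]), 17.1)
 lid (array([ 603. , -293.7]), array([124. , 128.2]), 2.0)  knob (array([ 603.7, -291.8]), array([20.9, 26.6]), 10.9)
 probe (array([ 421.2, -319.1]), array([19.8, 19.8]), 33.4) stand (array([ 420.8, -319.1]), array([61.3, 65.8]), 6.9)
 canister content z [0.0474 0.0777 0.0861]
 nl [([0.733, 0.245, 0.002], 0.51)]
  well [374.5, 170.8] 0.79
  lid [341.5, 151.5] 0.65
  scoop [329.0, 261.7] 0.57
  mat [323.8, 261.4] 0.77
```

View pics/t9.png

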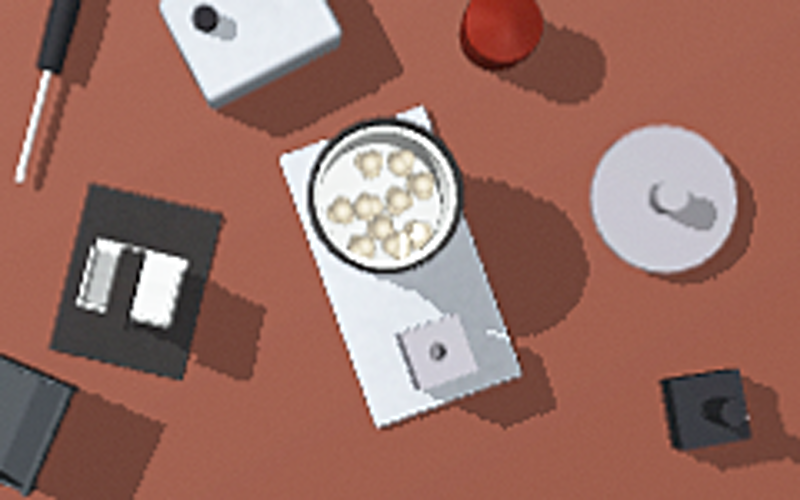

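All ten lumps show in the canister: two at the top of the cluster (370,162) and (402,160), three at left-centre near (370,207), and three at the bottom near (400,240), among others. The scoop is upright on its mat at (130,280), the lid is at (665,198), and the well hole is at (437,352). I'll grip the lid knob along world x, which also calibrates the cameras in x.

```bash
python3 - <<'E'
from pour import *
W=[((.52,-.32,.2),rot(90)),((.6055,-.2945,.15),rot(90)),((.6055,-.2945,.046),rot(90))]
q=np.array(r.get_obs()['joints'])
for p,Q in W:
    q,e,a=ik(p,Q,q,K); print(np.round(q,2),round(e,4),round(a,2))
plan(W)
E
```

```text
[ 0.69  0.44 -0.3   1.74  0.15  0.98  0.33] 0.0 0.0
[ 0.55  0.59 -0.28  1.63  0.19  0.95  0.21] 0.0 0.0
[ 0.53  0.71 -0.25  1.69  0.23  0.77  0.18] 0.0 0.0
[[0.64,0.569,0.321],[-0.001,-0.001,-0.167]] rows>=4.6 
[[0.102,0.342,0.2],[0.0,-0.0,0.0]] rows>=2.0 
[[-0.001,-0.001,0.416],[0.0,-0.0,0.0]] rows>=2.1
```

>>> servo_tool(commands=[[[0.16,0.14,0.08],[0,0,-0.04]],[[0.32,0.28,0.16],[0,0,-0.08]],[[0.48,0.42,0.24],[0,0,-0.12]],[[0.64,0.569,0.321],[0,0,-0.167]],[[0.64,0.569,0.321],[0,0,-0.167]],[[0.64,0.569,0.321],[0,0,-0.167]]])

```text
clock: 38.3
tcp_pos: [0.5232, -0.3154, 0.1982]
orientation: [-2.21, -2.226, -0.006]
contact_force: [-1.2, 0.5, 0.8]
grip_width: 0.0858
gripper_force: 0.0
```

>>> servo_tool(commands=[[[0.05,0.17,0.1],[0,0,0]],[[0.102,0.342,0.2],[0,0,0]],[[0.102,0.342,0.2],[0,0,0]],[[0.102,0.342,0.2],[0,0,0]]])

```text
clock: 38.7
tcp_pos: [0.6053, -0.2943, 0.1488]
orientation: [-2.217, -2.22, -0.001]
contact_force: [0.7, -0.2, 0.4]
grip_width: 0.0857
gripper_force: 0.0
```

>>> servo_tool(commands=[[[0,0,0.12],[0,0,0]],[[0,0,0.24],[0,0,0]],[[0,0,0.34],[0,0,0]],[[0,0,0.4],[0,0,0]],[[0,0,0.415],[0,0,0]],[[0,0,0.415],[0,0,0]]])

```text
clock: 39.3
tcp_pos: [0.6051, -0.2953, 0.0468]
orientation: [-2.221, -2.219, -0.001]
contact_force: [-0.0, 1.1, 0.2]
grip_width: 0.0852
gripper_force: 0.0
```

>>> servo_tool(commands=[[[0,0,0],[0,0,0]],[[0,0,0],[0,0,0]],[[0,0,0],[0,0,0]],[[0,0,0],[0,0,0]],[[0,0,0],[0,0,0]],[[0,0,0],[0,0,0]],[[0,0,0],[0,0,0]]], claw=1, squeeze=30)

```text
clock: 40.0
tcp_pos: [0.6057, -0.2945, 0.0469]
orientation: [-2.22, -2.221, -0.002]
contact_force: [-2.1, 0.1, 5.4]
grip_width: 0.027
gripper_force: 29.6
```

```bash
python3 - <<'E'
from pour import *
st(); print(cur()[1].as_matrix().round(4))
E
```

```text
t 40.0 p [ 0.6057 -0.2945  0.0469] F [-2.1  0.1  5.4] M [ 0.08  0.24 -0.03] j [ 0.56  0.72 -0.28  1.68  0.26  0.79  0.16] w 0.027 g 29.6
[[-1.e-04  1.e+00 -0.e+00]
 [ 1.e+00  1.e-04  2.e-03]
 [ 2.e-03 -0.e+00 -1.e+00]]
```

>>> servo_tool(commands=[[[0,0,0],[0,0,0]],[[0,0,0],[0,0,0]],[[0,0,0],[0,0,0]],[[0,0,0],[0,0,0]],[[0,0,0],[0,0,0]]], claw=0)

```text
clock: 40.5
tcp_pos: [0.6053, -0.2943, 0.046]
orientation: [-2.22, -2.22, -0.002]
contact_force: [0.1, -1.1, 0.4]
grip_width: 0.0855
gripper_force: 0.0
```

>>> servo_tool(commands=[[[0,0,-0.2],[0,0,0]],[[0,0,-0.4],[0,0,0]],[[0,0,-0.6],[0,0,0]],[[-0.1,-0.1,-0.7],[0,0,0]],[[-0.25,-0.3,-0.8],[0,0,0]],[[-0.4,-0.5,-0.8],[0,0,0]],[[-0.55,-0.7,-0.8],[0,0,0]],[[-0.7,-0.9,-0.8],[0,0,0]],[[-0.7,-0.9,-0.8],[0,0,0]],[[-0.7,-0.9,-0.8],[0,0,0]]])

```text
clock: 41.5
tcp_pos: [0.3727, -0.4757, 0.2458]
orientation: [-2.232, -2.206, 0.006]
contact_force: [-0.5, -0.1, -0.7]
grip_width: 0.0858
gripper_force: 0.0
```

```bash
python3 - <<'E'
from pour import *
np.set_printoptions(precision=4,suppress=True)
st()
def sel(C,c,rad,z0,z1):
    P=C.reshape(-1,3); return P[(np.hypot(P[:,0]-c[0],P[:,1]-c[1])<rad)&(P[:,2]>z0)&(P[:,2]<z1)]
def rect(P): c,s,a=cv2.minAreaRect((P[:,:2]*1000).astype(np.float32)); return np.round(c,1),np.round(s,1)
for n in('top','side'):
    for k in range(3):
        I,D=shot(n); C=cloud(n,D)
        print(n,'lid',*rect(sel(C,(.605,-.295),.1,.013,.026)),' knob',*rect(sel(C,(.605,-.295),.04,.044,.06)),'well',*rect(sel(C,(.477,-.09),.05,.063,.078)),'collar',*rect(sel(C,(.605,-.046),.08,.1,.115)))
    g=cv2.cvtColor(I,cv2.COLOR_RGB2GRAY).astype(float)
    u0,v0=(371,244) if n=='top' else (374,173)
    w=g[v0-5:v0+6,u0-6:u0+7]; print(w.astype(int))
W=[((.6055,-.2945,.15),rot(90)),((.6055,-.2945,.046),rot(90))]
plan(W)
E
```

```text
t 41.5 p [ 0.3727 -0.4757  0.2458] F [-0.5 -0.1 -0.7] M [ 0.07 -0.01  0.  ] j [ 1.01  0.38 -0.27  1.72  0.12  1.06  0.69] w 0.0858 g 0.0
top lid [ 607.2 -295.1] [125.3 125.2]  knob [ 606.2 -295.3] [25.4 23.9] well [480.2 -90.8] [50.3 50.4] collar [608.2 -47.5] [124.8 125.9]
top lid [ 607.3 -295. ] [125. 126.]  knob [ 606.3 -295. ] [24.1 25.7] well [480.4 -90.4] [49.9 49.9] collar [608.  -47.3] [124.7 125.5]
top lid [ 607.  -294.8] [124.9 125.4]  knob [ 606.7 -295.1] [25.8 24.6] well [480.2 -90.4] [50.1 50.1] collar [607.9 -47.4] [125.  125.2]
[[204 204 205 206 204 204 205 205 204 205 205 204 204]
 [206 206 206 206 205 205 205 204 205 203 204 205 205]
 [206 205 205 205 208 208 210 208 206 205 205 205 205]
 [203 205 205 209 212 181 190 205 212 208 205 205 205]
 [206 205 207 212 182 146 121 123 191 211 207 204 204]
 [205 205 207 215 138 145 120  55 138 207 208 205 205]
 [205 206 207 195 128 152 155  54  59 207 209 205 205]
 [205 204 208 208 130 151 141  41 119 207 209 204 204]
 [206 205 207 213 161 142  83 117 187 210 207 205 205]
 [206 206 207 209 201 183 175 181 209 208 205 207 204]
 
[... 475 characters left out ...]
80  81  81  81  81  81  82  83  85  84  85  86  87]
 [ 89  93  94  96  98  98  98 102 104 103 104 108 110]
 [112 118 120 125 128 128 128 128 129 129 129 130 129]
 [130 131 132 131 132 132 131 131 132 132 131 131 132]
 [132 132 131 132 131 132 132 133 132 132 131 132 131]
 [132 131 129 129 133 136 138 138 135 132 132 131 131]
 [132 132 124 121 129 138 145 146 140 134 132 132 132]
 [132 131 127 114 109 114 122 127 130 132 131 131 132]
 [132 132 131 118 106 108 116 121 122 125 129 132 131]
 [132 132 132 130 124 115 119 126 129 130 132 132 132]
 [132 132 132 131 131 130 130 132 132 132 131 131 132]]
[[0.692,0.895,0.386],[-0.0,-0.002,0.002]] rows>=6.0 
[[-0.0,-0.0,0.416],[-0.0,0.0,0.0]] rows>=2.1
```

>>> servo_tool(commands=[[[0.17,0.22,0.05],[0,0,0]],[[0.34,0.44,0.1],[0,0,0]],[[0.5,0.65,0.2],[0,0,0]],[[0.65,0.84,0.3],[0,0,0]],[[0.693,0.895,0.386],[0,0,0.002]],[[0.693,0.895,0.386],[0,0,0.002]],[[0.693,0.895,0.386],[0,0,0.002]],[[0.693,0.895,0.386],[0,0,0.002]]])

```text
clock: 42.6
tcp_pos: [0.6055, -0.2929, 0.1485]
orientation: [-2.215, -2.221, -0.003]
contact_force: [-1.1, -0.5, 0.2]
grip_width: 0.0852
gripper_force: 0.0
```

```bash
python3 - <<'E'
from pour import *
st()
print(onz('top',(371.1,245.2),.07))
plan([((.6057,-.294,.046),rot(90))])
E
```

```text
t 42.6 p [ 0.6055 -0.2929  0.1485] F [-1.1 -0.5  0.2] M [-0.06 -0.02 -0.05] j [ 0.58  0.6  -0.32  1.63  0.21  0.96  0.19] w 0.0852 g 0.0
[ 0.47946162 -0.09022348  0.07      ]
[[-0.006,0.001,0.41],[-0.001,-0.003,0.002]] rows>=2.1
```

>>> servo_tool(commands=[[[-0.002,0,0.14],[0,0,0]],[[-0.004,0,0.26],[0,0,0]],[[-0.004,0,0.35],[0,0,0]],[[-0.004,0,0.4],[0,0,0]],[[-0.004,0,0.41],[0,0,0]],[[-0.004,0,0.41],[0,0,0]],[[-0.004,0,0.41],[0,0,0]]])

```text
clock: 43.3
tcp_pos: [0.605, -0.2977, 0.0488]
orientation: [2.225, 2.218, 0.003]
contact_force: [0.1, -0.5, -0.4]
grip_width: 0.0855
gripper_force: 0.0
```

>>> servo_tool(commands=[[[0,0,0],[0,0,0]],[[0,0,0],[0,0,0]],[[0,0,0],[0,0,0]],[[0,0,0],[0,0,0]],[[0,0,0],[0,0,0]],[[0,0,0],[0,0,0]],[[0,0,0],[0,0,0]]], claw=1, squeeze=100)

```text
clock: 44.0
tcp_pos: [0.6045, -0.2972, 0.0479]
orientation: [-2.224, -2.217, -0.002]
contact_force: [-0.5, 0.5, 5.8]
grip_width: 0.0247
gripper_force: 97.9
```

>>> servo_tool(commands=[[[0,0,-0.15],[0,0,0]],[[0,0,-0.3],[0,0,0]],[[0,0,-0.45],[0,0,0]],[[0,0,-0.6],[0,0,0]],[[0,0,-0.6],[0,0,0]],[[0,0,-0.6],[0,0,0]]])

```text
clock: 44.6
tcp_pos: [0.6043, -0.2976, 0.1976]
orientation: [-2.224, -2.217, -0.002]
contact_force: [-0.4, -0.2, -1.4]
grip_width: 0.0245
gripper_force: 98.6
```

```bash
python3 - <<'E'
from pour import *
st()
W=[((.6066,-.0462,.196),rot(90)),((.6066,-.0462,.145),rot(90)),((.6066,-.0462,.135),rot(90)),((.6066,-.0462,.126),rot(90))]
plan(W)
E
```

```text
t 44.6 p [ 0.6043 -0.2976  0.1976] F [-0.4 -0.2 -1.4] M [ 0.02  0.02 -0.02] j [ 0.59  0.54 -0.33  1.59  0.19  1.04  0.21] w 0.0245 g 98.6
[[1.006,0.006,0.008],[0.0,-0.001,-0.002]] rows>=5.0 BAD
[[-0.0,0.0,0.204],[0.0,-0.0,0.0]] rows>=1.0 
[[-0.0,0.0,0.04],[0.0,-0.0,0.0]] rows>=0.2 
[[-0.0,0.0,0.036],[0.0,-0.0,0.0]] rows>=0.2
```

```bash
python3 - <<'E'
from pour import *
def sel(C,c,rad,z0,z1):
    P=C.reshape(-1,3); return P[(np.hypot(P[:,0]-c[0],P[:,1]-c[1])<rad)&(P[:,2]>z0)&(P[:,2]<z1)]
p,_=cur()
for n in('top','side'):
    I,D=shot(n); C=cloud(n,D); Q=sel(C,p,.075,.158,.1735); 
    c,s,a=cv2.minAreaRect((Q[:,:2]*1000).astype(np.float32)); print(n,len(Q),np.round(c,1),np.round(s,1),np.median(Q[:,2]), 'circ',cv2.minEnclosingCircle((Q[:,:2]*1000).astype(np.float32)))
plan([((.6066,-.0495,.197),rot(90)),((.6066,-.0495,.150),rot(90)),((.6066,-.0495,.127),rot(90))])
E
```

```text
top 891 [ 598.9 -281.9] [124.6  96.2] 0.17021754544477652 circ ((604.536376953125, -295.575927734375), 63.49528503417969)
side 627 [ 598.8 -287.4] [122.2 118.4] 0.16788981590961727 circ ((598.8756713867188, -292.1024475097656), 65.65961456298828)
[[0.991,0.011,-0.004],[-0.002,-0.002,-0.002]] rows>=5.0 
[[-0.0,0.001,0.188],[-0.0,-0.0,0.0]] rows>=0.9 
[[-0.0,-0.0,0.092],[-0.0,-0.0,0.0]] rows>=0.5
```

>>> servo_tool(commands=[[[0.15,0.002,0],[0,0,0]],[[0.3,0.004,0],[0,0,0]],[[0.45,0.006,0],[0,0,0]],[[0.6,0.008,0],[0,0,0]],[[0.75,0.01,0],[0,0,0]],[[0.87,0.012,0],[0,0,0]],[[0.95,0.012,0],[0,0,0]],[[0.991,0.012,-0.004],[-0.002,-0.002,-0.002]],[[0.991,0.012,-0.004],[-0.002,-0.002,-0.002]],[[0.991,0.012,-0.004],[-0.002,-0.002,-0.002]],[[0.991,0.012,-0.004],[-0.002,-0.002,-0.002]]])

```text
clock: 45.8
tcp_pos: [0.6078, -0.0519, 0.1983]
orientation: [2.223, 2.217, -0.0]
contact_force: [1.0, -0.8, -2.0]
grip_width: 0.0252
gripper_force: 98.6
```

>>> servo_tool(commands=[[[0,0,0.05],[0,0,0]],[[0,0,0.1],[0,0,0]],[[0,0,0.15],[0,0,0]],[[0,0,0.188],[0,0,0]],[[0,0,0.188],[0,0,0]],[[0,0,0.188],[0,0,0]]])

```text
clock: 46.4
tcp_pos: [0.608, -0.0497, 0.1514]
orientation: [2.22, 2.221, 0.001]
contact_force: [0.9, 0.0, -1.4]
grip_width: 0.0247
gripper_force: 98.6
```

```bash
python3 - <<'E'
from pour import *
st(); print(cur()[1].as_matrix().round(4)[2])
plan([((.607,-.0495,.142),rot(90)),((.607,-.0495,.127),rot(90))])
E
```

```text
t 46.4 p [ 0.608  -0.0497  0.1514] F [ 0.9  0.  -1.4] M [-0.01 -0.04  0.04] j [ 0.26  0.51 -0.38  1.79  0.23  0.89 -0.22] w 0.0247 g 98.6
[-6.0e-04  1.8e-03 -1.0e+00]
[[0.001,-0.004,0.038],[0.001,0.0,0.0]] rows>=0.2 
[[-0.0,-0.0,0.06],[0.0,0.0,0.0]] rows>=0.3
```

>>> servo_tool(commands=[[[0.001,-0.003,0.015],[0,0,0]],[[0.001,-0.003,0.03],[0,0,0]],[[0.001,-0.003,0.042],[0,0,0]],[[0.001,-0.003,0.042],[0,0,0]],[[0.001,-0.003,0.042],[0,0,0]]])

```text
clock: 46.9
tcp_pos: [0.6073, -0.0495, 0.1413]
orientation: [2.22, 2.22, 0.002]
contact_force: [0.5, -0.9, -2.1]
grip_width: 0.0248
gripper_force: 98.5
```

>>> servo_tool(commands=[[[0,0,0.012],[0,0,0]],[[0,0,0.024],[0,0,0]],[[0,0,0.036],[0,0,0]],[[0,0,0.048],[0,0,0]],[[0,0,0.056],[0,0,0]],[[0,0,0.056],[0,0,0]],[[0,0,0.056],[0,0,0]]])

```text
clock: 47.6
tcp_pos: [0.6077, -0.0496, 0.1289]
orientation: [2.219, 2.219, 0.002]
contact_force: [-3.6, -0.2, 10.9]
grip_width: 0.0251
gripper_force: 99.9
```

```bash
python3 - <<'E'
from pour import *
st()
E
```

```text
t 47.6 p [ 0.6077 -0.0496  0.1289] F [-3.6 -0.2 10.9] M [0.   1.17 0.02] j [ 0.26  0.53 -0.37  1.8   0.25  0.85 -0.23] w 0.0251 g 99.9
```

>>> servo_tool(commands=[[[0,0,0.008],[0,0,0]],[[0,0,0.016],[0,0,0]],[[0,0,0.022],[0,0,0]],[[0,0,0.022],[0,0,0]],[[0,0,0.022],[0,0,0]]])

```text
clock: 48.1
tcp_pos: [0.6078, -0.0496, 0.1287]
orientation: [2.218, 2.218, 0.001]
contact_force: [-21.1, -0.6, 52.0]
grip_width: 0.0248
gripper_force: 104.4
```

```bash
python3 - <<'E'
from pour import *
st()
E
```

```text
t 48.1 p [ 0.6078 -0.0496  0.1287] F [-21.1  -0.6  52. ] M [0.07 4.9  0.11] j [ 0.25  0.53 -0.37  1.8   0.25  0.85 -0.24] w 0.0248 g 104.4
```

Hard stop at 52 N with the origin height at 81 mm, so the lid is seated. I'll unload, release and look.

>>> servo_tool(commands=[[[0,0,-0.025],[0,0,0]],[[0,0,-0.025],[0,0,0]]])

```text
clock: 48.3
tcp_pos: [0.6082, -0.0496, 0.1294]
orientation: [2.218, 2.218, 0.005]
contact_force: [-0.2, 0.3, -1.5]
grip_width: 0.0248
gripper_force: 98.3
```

>>> servo_tool(commands=[[[0,0,0],[0,0,0]],[[0,0,0],[0,0,0]],[[0,0,0],[0,0,0]],[[0,0,0],[0,0,0]],[[0,0,0],[0,0,0]]], claw=0)

```text
clock: 48.8
tcp_pos: [0.6073, -0.0496, 0.1277]
orientation: [2.22, 2.22, 0.001]
contact_force: [0.5, -0.4, 0.1]
grip_width: 0.0856
gripper_force: 0.0
```

>>> servo_tool(commands=[[[0,0,-0.2],[0,0,0]],[[0,0,-0.4],[0,0,0]],[[0,0,-0.6],[0,0,0]],[[0,0,-0.6],[0,0,0]]])

```text
clock: 49.2
tcp_pos: [0.6109, -0.0489, 0.286]
orientation: [2.213, 2.213, 0.016]
contact_force: [0.7, 0.2, 0.3]
grip_width: 0.0852
gripper_force: 0.0
```

```bash
python3 - <<'E'
from pour import *
st()
PR=(.4225,-.3212)
W=[((.50,-.25,.25),rot(75)),((PR[0],PR[1],.20),rot(60))]
q=np.array(r.get_obs()['joints'])
for p,Q in W+[((PR[0],PR[1],.09),rot(60)),((.4785,-.0892,.15),rot(60)),((.4785,-.0892,.11),rot(60)),((.4785,-.0892,.11),rot(80))]:
    q,e,a=ik(np.array(p),Q,q,K); print(np.round(q,2),round(e,4),round(a,2))
plan(W)
E
```

```text
t 49.2 p [ 0.6109 -0.0489  0.286 ] F [0.7 0.2 0.3] M [ 0.05 -0.03 -0.05] j [ 0.29  0.37 -0.41  1.66  0.16  1.13 -0.16] w 0.0852 g 0.0
[ 0.59  0.31 -0.27  1.8   0.09  1.04  0.02] 0.0 0.0
[ 0.7   0.31 -0.17  1.92  0.07  0.92 -0.03] 0.0 0.0
[ 0.67  0.46 -0.15  2.    0.1   0.68 -0.06] 0.0 0.0
[ 0.3   0.32 -0.25  2.05  0.11  0.78 -0.53] 0.0 0.0
[ 0.28  0.38 -0.23  2.08  0.13  0.69 -0.56] 0.0 0.0
[ 0.35  0.39 -0.32  2.08  0.19  0.7  -0.26] 0.0 0.0
[[-0.804,-0.446,0.138],[0.01,-0.001,0.167]] rows>=4.6 
[[-0.355,-0.225,0.2],[0.0,0.0,0.166]] rows>=2.3
```

```bash
python3 - <<'E'
from pour import *
PR=(.4225,-.3212)
W=[((.50,-.24,.25),rot(45)),((PR[0],PR[1],.17),rot(0)),((PR[0],PR[1],.092),rot(0)),((PR[0],PR[1],.17),rot(0)),((PR[0],PR[1],.17),rot(89.8))]
q=np.array(r.get_obs()['joints'])
for p,Q in W:
    q,e,a=ik(np.array(p),Q,q,K); print(np.round(q,2),round(e,4),round(a,2))
plan(W)
E
```

```text
[ 0.5   0.29 -0.18  1.81  0.06  1.04 -0.48] 0.0 0.0
[ 0.53  0.34  0.03  1.94 -0.02  0.85 -0.99] 0.0 0.0
[ 0.54  0.46  0.03  2.   -0.02  0.69 -0.99] 0.0 0.0
[ 0.53  0.34  0.03  1.94 -0.01  0.85 -0.99] 0.0 0.0
[ 0.81  0.36 -0.31  1.94  0.14  0.86  0.42] 0.0 0.0
[[-0.764,-0.446,0.138],[0.01,-0.003,0.5]] rows>=5.2 
[[-0.449,0.011,0.32],[-0.0,-0.0,0.5]] rows>=5.2 
[[-0.0,-0.0,0.312],[-0.0,0.0,-0.0]] rows>=1.6 
[[-0.0,-0.0,-0.312],[-0.0,0.0,-0.0]] rows>=1.6 
[[-0.0,-0.0,-0.0],[-0.0,-0.0,-0.998]] rows>=10.5
```

>>> servo_tool(commands=[[[-0.764,-0.446,0.138],[0.01,-0.003,0.5]],[[-0.764,-0.446,0.138],[0.01,-0.003,0.5]],[[-0.764,-0.446,0.138],[0.01,-0.003,0.5]],[[-0.764,-0.446,0.138],[0.01,-0.003,0.5]],[[-0.764,-0.446,0.138],[0.01,-0.003,0.5]],[[-0.764,-0.446,0.138],[0.01,-0.003,0.5]],[[-0.764,-0.446,0.138],[0.01,-0.003,0.5]]])

```text
clock: 49.9
tcp_pos: [0.4949, -0.2413, 0.2428]
orientation: [-2.898, -1.197, 0.02]
contact_force: [0.7, 0.2, 0.0]
grip_width: 0.0853
gripper_force: 0.0
```

>>> servo_tool(commands=[[[-0.449,0.011,0.3],[0,0,0.5]],[[-0.449,0.011,0.3],[0,0,0.5]],[[-0.449,0.011,0.3],[0,0,0.5]],[[-0.449,0.011,0.3],[0,0,0.5]],[[-0.449,0.011,0.3],[0,0,0.5]],[[-0.449,0.011,0.3],[0,0,0.5]],[[-0.449,0.011,0.3],[0,0,0.5]],[[-0.449,0.011,0.3],[0,0,0.5]],[[-0.449,0.011,0.3],[0,0,0.5]]])

```text
clock: 50.8
tcp_pos: [0.4175, -0.3214, 0.1693]
orientation: [-3.141, -0.004, 0.021]
contact_force: [0.0, 0.6, -1.4]
grip_width: 0.0854
gripper_force: 0.0
```

```bash
python3 - <<'E'
from pour import *
def sel(C,c,rad,z0,z1):
    P=C.reshape(-1,3); return P[(np.hypot(P[:,0]-c[0],P[:,1]-c[1])<rad)&(P[:,2]>z0)&(P[:,2]<z1)]
st()
for n in('top','side'):
    I,D=shot(n); C=cloud(n,D)
    Q=sel(C,(.605,-.046),.08,.085,.118); print(n,'lid/collar',cv2.minEnclosingCircle((Q[:,:2]*1000).astype(np.float32)),np.percentile(Q[:,2],[10,50,90]))
    Q=sel(C,(.605,-.046),.03,.122,.145); print('  knob',np.median(Q,0),len(Q))
    Q=sel(C,(.605,-.046),.058,.095,.11); A=np.c_[Q[:,:2]-Q[:,:2].mean(0),np.ones(len(Q))]; print('  plane',np.linalg.lstsq(A,Q[:,2],rcond=None)[0])
plan([((.4225,-.3212,.092),rot(0))])
E
```

```text
t 50.8 p [ 0.4175 -0.3214  0.1693] F [ 0.   0.6 -1.4] M [-0.07 -0.02  0.  ] j [ 0.53  0.34  0.    1.98  0.01  0.84 -1.04] w 0.0854 g 0.0
top lid/collar ((609.2211303710938, -48.109031677246094), 64.36223602294922) [0.09820692 0.10158746 0.10506736]
  knob [ 0.60800983 -0.04809301  0.13108614] 89
  plane [-0.00768362 -0.00799018  0.10167948]
side lid/collar ((603.3342895507812, -45.1405029296875), 65.9221420288086) [0.09306946 0.09993526 0.10186457]
  knob [ 0.60308661 -0.04110838  0.129433  ] 92
  plane [-0.00093604  0.00117476  0.10031314]
[[0.025,-0.001,0.309],[-0.001,0.009,0.001]] rows>=1.6
```

Lid is flush: flange top 101 mm, knob top 131 mm, level. Now the probe: a centring squeeze along y, then the real grip along x.

>>> servo_tool(commands=[[[0.01,0,0.1],[0,0.009,0]],[[0.02,0,0.2],[0,0.009,0]],[[0.025,-0.001,0.28],[0,0.009,0]],[[0.025,-0.001,0.309],[0,0.009,0.001]],[[0.025,-0.001,0.309],[0,0.009,0.001]],[[0.025,-0.001,0.309],[0,0.009,0.001]]])

```text
clock: 51.5
tcp_pos: [0.4228, -0.3218, 0.0927]
orientation: [-3.141, 0.002, -0.002]
contact_force: [-0.4, 0.6, 0.2]
grip_width: 0.0854
gripper_force: 0.0
```

>>> servo_tool(commands=[[[0,0,0],[0,0,0]],[[0,0,0],[0,0,0]],[[0,0,0],[0,0,0]],[[0,0,0],[0,0,0]],[[0,0,0],[0,0,0]],[[0,0,0],[0,0,0]],[[0,0,0],[0,0,0]]], claw=1, squeeze=20)

```text
clock: 52.2
tcp_pos: [0.4226, -0.3215, 0.0923]
orientation: [-3.141, 0.002, -0.002]
contact_force: [-0.2, 0.3, 2.8]
grip_width: 0.0203
gripper_force: 22.3
```

```bash
python3 - <<'E'
from pour import *
st(); print(cur()[1].as_matrix().round(4))
E
```

```text
t 52.2 p [ 0.4226 -0.3215  0.0923] F [-0.2  0.3  2.8] M [0.15 0.07 0.  ] j [ 0.54  0.45 -0.01  2.03  0.    0.66 -1.04] w 0.0203 g 22.3
[[ 1.0e+00 -1.5e-03  1.0e-03]
 [-1.5e-03 -1.0e+00  6.0e-04]
 [ 1.0e-03 -6.0e-04 -1.0e+00]]
```

>>> servo_tool(commands=[[[0,0,0],[0,0,0]],[[0,0,0],[0,0,0]],[[0,0,0],[0,0,0]],[[0,0,0],[0,0,0]],[[0,0,0],[0,0,0]]], claw=0)

```text
clock: 52.7
tcp_pos: [0.4224, -0.3214, 0.092]
orientation: [-3.141, 0.002, -0.001]
contact_force: [-0.8, 0.1, 1.1]
grip_width: 0.0854
gripper_force: 0.0
```

>>> servo_tool(commands=[[[0,0,-0.1],[0,0,0]],[[0,0,-0.25],[0,0,0]],[[0,0,-0.35],[0,0,0]],[[0,0,-0.35],[0,0,0]]])

```text
clock: 53.1
tcp_pos: [0.4243, -0.3229, 0.1831]
orientation: [3.139, -0.003, 0.01]
contact_force: [0.9, -0.4, 0.8]
grip_width: 0.085
gripper_force: 0.0
```

>>> servo_tool(commands=[[[0,0,0],[0,0,-1]],[[0,0,0],[0,0,-1]],[[0,0,0],[0,0,-1]],[[0,0,0],[0,0,-1]],[[0,0,0],[0,0,-1]],[[0,0,0],[0,0,-1]],[[0,0,0],[0,0,-1]],[[0,0,0],[0,0,-1]],[[0,0,0],[0,0,-1]],[[0,0,0],[0,0,-1]],[[0,0,0],[0,0,-1]],[[0,0,0],[0,0,-1]],[[0,0,0],[0,0,-1]],[[0,0,0],[0,0,-1]]])

```text
clock: 54.5
tcp_pos: [0.4222, -0.3214, 0.1792]
orientation: [-2.224, -2.218, -0.001]
contact_force: [-0.1, -0.1, 0.6]
grip_width: 0.0854
gripper_force: 0.0
```

```bash
python3 - <<'E'
from pour import *
st(); print(cur()[1].as_matrix().round(4))
def sel(C,c,rad,z0,z1):
    P=C.reshape(-1,3); return P[(np.hypot(P[:,0]-c[0],P[:,1]-c[1])<rad)&(P[:,2]>z0)&(P[:,2]<z1)]
I,D=shot('side');C=cloud('side',D);Q=sel(C,(.422,-.32),.04,.06,.115)
for z in(.065,.085,.105):
    S=Q[abs(Q[:,2]-z)<.01]; print(z,len(S),np.percentile(S[:,0],[2,50,98]) if len(S) else '')
E
```

```text
t 54.5 p [ 0.4222 -0.3214  0.1792] F [-0.1 -0.1  0.6] M [-0.03 -0.03 -0.02] j [ 0.79  0.34 -0.31  1.95  0.13  0.87  0.41] w 0.0854 g 0.0
[[ 2.9e-03  1.0e+00  2.0e-04]
 [ 1.0e+00 -2.9e-03  1.2e-03]
 [ 1.2e-03  1.0e-04 -1.0e+00]]
0.065 36 [0.41060242 0.42132832 0.43137676]
0.085 41 [0.41119636 0.42069078 0.43043007]
0.105 55 [0.41108113 0.42023701 0.43088985]
```

>>> servo_tool(commands=[[[0,0,0.1],[0,0,0]],[[0,0,0.2],[0,0,0]],[[0,0,0.3],[0,0,0]],[[0,0,0.34],[0,0,0]],[[0,0,0.348],[0,0,0]],[[0,0,0.348],[0,0,0]],[[0,0,0.348],[0,0,0]]])

```text
clock: 55.25
tcp_pos: [0.4232, -0.3219, 0.0937]
orientation: [2.222, 2.218, 0.002]
contact_force: [0.3, -0.3, -0.2]
grip_width: 0.0855
gripper_force: 0.0
```

>>> servo_tool(commands=[[[0,0,0],[0,0,0]],[[0,0,0],[0,0,0]],[[0,0,0],[0,0,0]],[[0,0,0],[0,0,0]],[[0,0,0],[0,0,0]],[[0,0,0],[0,0,0]],[[0,0,0],[0,0,0]]], claw=1, squeeze=60)

```text
clock: 55.95
tcp_pos: [0.4224, -0.3216, 0.0928]
orientation: [2.223, 2.22, 0.001]
contact_force: [-1.2, -0.2, 3.5]
grip_width: 0.0196
gripper_force: 58.4
```

```bash
python3 - <<'E'
from pour import *
st(); print(cur()[1].as_matrix().round(4))
E
```

```text
t 56.0 p [ 0.4224 -0.3216  0.0928] F [-1.2 -0.2  3.5] M [ 0.1   0.28 -0.03] j [ 0.76  0.47 -0.28  2.01  0.2   0.69  0.35] w 0.0196 g 58.4
[[ 1.6e-03  1.0e+00  6.0e-04]
 [ 1.0e+00 -1.6e-03  6.0e-04]
 [ 6.0e-04  6.0e-04 -1.0e+00]]
```

>>> servo_tool(commands=[[[0,0,-0.08],[0,0,0]],[[0,0,-0.16],[0,0,0]],[[0,0,-0.26],[0,0,0]],[[0,0,-0.36],[0,0,0]],[[0,0,-0.4],[0,0,0]],[[0,0,-0.4],[0,0,0]],[[0,0,-0.4],[0,0,0]]])

```text
clock: 56.65
tcp_pos: [0.4218, -0.3213, 0.1915]
orientation: [-2.222, -2.219, -0.001]
contact_force: [-0.0, 0.4, 0.0]
grip_width: 0.0195
gripper_force: 59.1
```

```bash
python3 - <<'E'
from pour import *
st(); print(cur()[1].as_matrix().round(4))
W=[((.4785,-.0892,.18),rot(90)),((.4785,-.0892,.16),rot(90))]
plan(W)
E
```

```text
t 56.6 p [ 0.4218 -0.3213  0.1915] F [-0.   0.4  0. ] M [ 0.03  0.   -0.08] j [ 0.8   0.33 -0.32  1.94  0.13  0.89  0.41] w 0.0195 g 59.1
[[ 1.5e-03  1.0e+00 -5.0e-04]
 [ 1.0e+00 -1.5e-03  1.5e-03]
 [ 1.5e-03 -5.0e-04 -1.0e+00]]
[[0.929,0.225,0.047],[-0.0,-0.001,-0.001]] rows>=4.8 
[[-0.0,0.0,0.08],[-0.0,0.0,0.0]] rows>=0.4
```

>>> servo_tool(commands=[[[0.15,0.036,0],[0,0,0]],[[0.3,0.073,0],[0,0,0]],[[0.45,0.11,0],[0,0,0]],[[0.6,0.145,0],[0,0,0]],[[0.75,0.18,0],[0,0,0]],[[0.87,0.21,0.02],[0,0,0]],[[0.929,0.225,0.047],[0,-0.001,-0.001]],[[0.929,0.225,0.047],[0,-0.001,-0.001]],[[0.929,0.225,0.047],[0,-0.001,-0.001]],[[0.929,0.225,0.047],[0,-0.001,-0.001]],[[0.929,0.225,0.047],[0,-0.001,-0.001]],[[0.929,0.225,0.047],[0,-0.001,-0.001]]])

```text
clock: 57.85
tcp_pos: [0.4788, -0.0903, 0.1811]
orientation: [2.222, 2.219, -0.0]
contact_force: [-0.5, 0.1, 0.1]
grip_width: 0.0196
gripper_force: 59.1
```

```bash
python3 - <<'E'
from pour import *
st(); print(cur()[1].as_matrix().round(4))
plan([((.4785,-.0892,.163),rot(90)),((.4785,-.0892,.150),rot(90))])
E
```

```text
t 57.9 p [ 0.4788 -0.0903  0.1811] F [-0.5  0.1  0.1] M [ 0.   -0.04  0.01] j [ 0.43  0.29 -0.44  2.04  0.16  0.84 -0.1 ] w 0.0196 g 59.1
[[ 1.7e-03  1.0e+00  8.0e-04]
 [ 1.0e+00 -1.7e-03 -1.0e-03]
 [-1.0e-03  8.0e-04 -1.0e+00]]
[[0.005,-0.001,0.072],[0.0,0.001,-0.001]] rows>=0.4 
[[-0.0,-0.0,0.052],[0.0,-0.0,-0.0]] rows>=0.3
```

>>> servo_tool(commands=[[[0.003,-0.001,0.03],[0,0,0]],[[0.005,-0.001,0.06],[0,0,0]],[[0.005,-0.001,0.085],[0,0,0]],[[0.005,-0.001,0.1],[0,0,0]],[[0.005,-0.001,0.112],[0,0,0]],[[0.005,-0.001,0.112],[0,0,0]],[[0.005,-0.001,0.112],[0,0,0]]])

```text
clock: 58.55
tcp_pos: [0.4788, -0.0881, 0.1531]
orientation: [2.221, 2.221, -0.0]
contact_force: [0.2, -0.1, -1.3]
grip_width: 0.0192
gripper_force: 59.1
```

```bash
python3 - <<'E'
from pour import *
st()
E
```

```text
t 58.5 p [ 0.4788 -0.0881  0.1531] F [ 0.2 -0.1 -1.3] M [ 0.   -0.02 -0.04] j [ 0.42  0.33 -0.43  2.07  0.19  0.78 -0.13] w 0.0192 g 59.1
```

No contact force with the tip about 5 mm below the block's top, so it's in the hole. Continuing down.

>>> servo_tool(commands=[[[0,0,0.03],[0,0,0]],[[0,0,0.06],[0,0,0]],[[0,0,0.09],[0,0,0]],[[0,0,0.12],[0,0,0]],[[0,0,0.12],[0,0,0]]])

```text
clock: 59.05
tcp_pos: [0.4779, -0.0881, 0.1217]
orientation: [-2.22, -2.221, 0.002]
contact_force: [0.0, -0.3, -0.4]
grip_width: 0.0197
gripper_force: 59.2
```

```bash
python3 - <<'E'
from pour import *
st()
E
```

```text
t 59.0 p [ 0.4779 -0.0881  0.1217] F [ 0.  -0.3 -0.4] M [ 0.01  0.02 -0.04] j [ 0.4   0.38 -0.41  2.09  0.23  0.72 -0.16] w 0.0197 g 59.2
```

>>> servo_tool(commands=[[[0,0,0.02],[0,0,0]],[[0,0,0.04],[0,0,0]],[[0,0,0.054],[0,0,0]],[[0,0,0.06],[0,0,0]],[[0,0,0.06],[0,0,0]],[[0,0,0.06],[0,0,0]]])

```text
clock: 59.65
tcp_pos: [0.4789, -0.0882, 0.1081]
orientation: [2.22, 2.221, 0.0]
contact_force: [0.4, 0.3, -0.7]
grip_width: 0.0197
gripper_force: 59.1
```

```bash
python3 - <<'E'
from pour import *
st()
E
```

```text
t 59.6 p [ 0.4789 -0.0882  0.1081] F [ 0.4  0.3 -0.7] M [-0.02  0.01  0.02] j [ 0.39  0.4  -0.4   2.1   0.24  0.69 -0.17] w 0.0197 g 59.1
```

Near the shoulder. I'll press gently to a stop, then release and retreat.

>>> servo_tool(commands=[[[0,0,0.004],[0,0,0]],[[0,0,0.008],[0,0,0]],[[0,0,0.012],[0,0,0]],[[0,0,0.012],[0,0,0]]])

```text
clock: 60.05
tcp_pos: [0.4791, -0.0882, 0.1077]
orientation: [2.22, 2.22, -0.001]
contact_force: [-10.7, 0.6, 32.6]
grip_width: 0.0195
gripper_force: 62.9
```

```bash
python3 - <<'E'
from pour import *
st()
E
```

```text
t 60.0 p [ 0.4791 -0.0882  0.1077] F [-10.7   0.6  32.6] M [ 0.29  2.45 -0.04] j [ 0.39  0.4  -0.4   2.1   0.25  0.69 -0.18] w 0.0195 g 62.9
```

>>> servo_tool(commands=[[[0,0,-0.012],[0,0,0]],[[0,0,-0.012],[0,0,0]]])

```text
clock: 60.25
tcp_pos: [0.4791, -0.0882, 0.1085]
orientation: [2.22, 2.22, 0.001]
contact_force: [-0.1, -0.6, -0.4]
grip_width: 0.0198
gripper_force: 59.0
```

>>> servo_tool(commands=[[[0,0,0],[0,0,0]],[[0,0,0],[0,0,0]],[[0,0,0],[0,0,0]],[[0,0,0],[0,0,0]]], claw=0.4)

```text
clock: 60.65
tcp_pos: [0.4786, -0.0882, 0.1078]
orientation: [2.221, 2.221, -0.0]
contact_force: [0.7, -0.4, -0.0]
grip_width: 0.0514
gripper_force: 0.0
```

>>> servo_tool(commands=[[[0,0,-0.1],[0,0,0]],[[0,0,-0.2],[0,0,0]],[[0,0,-0.35],[0,0,0]],[[0,0,-0.5],[0,0,0]],[[0,0,-0.65],[0,0,0]],[[-0.15,0,-0.65],[0,0,0]],[[-0.3,0,-0.65],[0,0,0]],[[-0.5,0,-0.65],[0,0,0]],[[-0.7,0,-0.65],[0,0,0]],[[-0.9,0,-0.65],[0,0,0]],[[-0.9,0,-0.65],[0,0,0]],[[-0.9,0,-0.65],[0,0,0]]])

```text
clock: 61.85
tcp_pos: [0.4781, -0.3142, 0.27]
orientation: [-2.225, -2.218, 0.0]
contact_force: [-0.1, 0.0, -0.1]
grip_width: 0.0512
gripper_force: 0.0
```

```bash
python3 - <<'E'
from pour import *
def sel(C,c,rad,z0,z1):
    P=C.reshape(-1,3); return P[(np.hypot(P[:,0]-c[0],P[:,1]-c[1])<rad)&(P[:,2]>z0)&(P[:,2]<z1)]
st(); o=[]
for n in('top','side'):
    I,D=shot(n); C=cloud(n,D); Q=sel(C,(.479,-.089),.03,.08,.16); print(n,'probe top z',np.percentile(Q[:,2],[50,98]),np.median(Q,0))
    Q=sel(C,(.605,-.046),.03,.122,.145); print('  knob',np.median(Q,0))
    o.append(cv2.resize(I[110:310,240:440],(400,400),interpolation=cv2.INTER_CUBIC))
cv2.imwrite('pics/f.png',np.hstack(o)[...,::-1])
E
```

```text
t 61.9 p [ 0.4781 -0.3142  0.27  ] F [-0.1  0.  -0.1] M [ 0.04 -0.05  0.05] j [ 0.72  0.31 -0.31  1.77  0.11  1.08  0.37] w 0.0512 g 0.0
top probe top z [0.12441464 0.12909722] [ 0.48003754 -0.08955161  0.12441464]
  knob [ 0.60897865 -0.04818361  0.13117967]
side probe top z [0.10790651 0.12597388] [ 0.47692664 -0.0795785   0.10790651]
  knob [ 0.60386631 -0.04210917  0.12967818]
```

View pics/f.png

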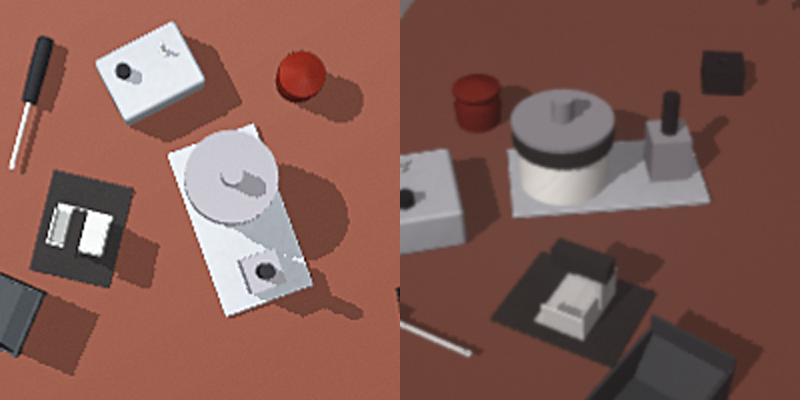

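The probe is home (265,270 in the left half, top at 125 mm), the lid is flush at (232,178), and the scoop is upright on its mat at (80,230). Handing in.

```bash
python3 -c "
from bench import r
print(r.hand_in())"
```

```text
the job is handed in; nothing more can be done
None
```

I've handed in the job, and it returned no verdict. Before that, the camera checks showed all 10 lumps in the canister, the scoop back upright on its mat, the lid pressed flush, and the probe fully home in the well.

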